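# Hold the laminator lid open for its new strut

### The job

The gas strut of the vacuum laminator is off for replacement, so the lid falls shut. Clear the phone off the closed lid and lay it gently, screen up and lengthwise, on the sloped phone stand with its lower end against the lip, and let go of it; then lift the lid by its bar handle, without letting it drop, and hold it open at 60 degrees so that I can clip the new strut on - finish while still holding it there. Leave the strut, the cup, the bottle and the spray can where they are.

Things in the scene. Friction and masses are not known exactly. Their poses are not given: they have to be found in the camera images.
- phone: Small phone in a blue bumper case, black screen on top: 124 mm long (its x), 59 mm wide (its y), 11 mm thick, about 0.12 kg. At the start it lies screen up on the closed lid of the laminator. Origin: centre of its underside; z points out of the screen. Which end is up on the stand does not matter.
- stand: Phone stand on the other side from the laminator, fixed to the bench: dark base 105 x 80 mm, 8 mm thick, under a sloped plate whose low end points roughly to the robot. Origin: under the base; x points to the high end.
- rest: The stand's sloped aluminium plate, 42 mm wide (y; narrower than the phone), 118 mm long, rising at 30 degrees along its x; z square to its face. An orange lip stands 9 mm proud at the low end, inner face at x = -62.5 mm. Origin: on the plate's face, 61 mm above the bench, where the phone's origin comes when it lies centred against the lip. The phone does not slide down by itself.
- laminator: Vacuum laminator, turquoise case 230 mm deep (x from -105 to 125 mm), 280 mm wide (y), fixed to the bench on the robot's left or right; x points to its rear, away from the robot. Origin: on the bench under the case. Its closed lid has a flat top 106 mm above the bench, x from -100 to 105 mm.
- lid_hinge (a point): Middle of the lid's hinge axis, at the rear of the case, 98 mm above the bench; the axis runs along the laminator's y. Site axes are the laminator's.
- lid_bar (a point): Turquoise round bar handle at the lid's front, 14 mm diameter, 170 mm long along its y; the middle 140 mm between the brackets is free. Origin: middle of the bar. Turns with the lid (x to the hinge, z out of the lid's top). Closed: 134 mm above the bench, 35 mm ahead of the lid's front edge, 28 mm above its top. The hinge axis lies 240 mm along its +x and 36 mm along its -z.
- lid (a joint): Opening angle of the lid, rad: 0 closed, grows as the front rises; 60 degrees = 1.047; stop at 1.5. No spring, stay or useful friction: let go, it falls shut. The lid is an aluminium frame with a pale window, 205 x 280 mm, 16 mm thick; with the bar about 0.77 kg (up to a quarter more or less).
- gas_strut: New gas strut, black tube and thin steel rod with grey end fittings, 193 mm long (its x), 15 mm high, lying on the bench in front of the robot; bystander. Origin: under its middle.
- cup: Lidded white and dark coffee cup, 82 mm diameter, 112 mm high at an outer side; bystander. Origin: under its middle.
- flux_bottle: White plastic bottle with a red cap, 40 mm diameter, 85 mm high at an outer side; bystander. Origin: under its middle.
- spray_can: Yellow spray can, 52 mm diameter, 170 mm high at an outer side; bystander. Origin: under its middle.

How it is judged:
By the outcome, as a careful person would: the job done as asked, in the order asked, and still so for the second after the job is handed in, while the arm keeps its last pose, push and grip.
It also fails if it takes over 56 s, if anything falls off the work surface, if the arm or the gripper's body presses on something with over 40 N, if the wrist force passes 120 N, or if a joint passes its speed limit or range.

### The arm

A 6-joint arm with a two-finger parallel gripper is mounted at the origin on the work surface. World frame = base frame: x ahead of the robot, y to its left, z up, the work surface at z = 0. Lengths are in m, angles in rad, forces in N, time in s.
With the tool pointing down it reaches from about 0.35 to 0.775 m from the base axis. Payload 5.5 kg.
Tool frame: the origin (TCP) lies between the finger pads; the fingertips stand env.nose_length ahead of it and the grasp point (between the pads) lies 8 mm behind it (env.nose_length is the distance from the TCP to the fingertips, in m); z points along the fingers, y is the direction in which the jaws open and shut (so a half turn about z gives the same grasp; the last joint's range is limited). The gripper opens to 85 mm and grips with 20 to 120 N. Pads are 22 mm wide; open, the fingers measure 114 mm over their backs; the gripper's body (76 mm by 85 mm) begins 54 mm behind the grasp point. The pads swing forward as they close: fully open they stand 13 mm farther back than shut.
Start: joints at [-1.289, 0.313, 0.046, 1.304, 0, 1.431], TCP at [0.235, -0.525, 0.242] pointing down, gripper open.
Joint ranges: [-2.76, 2.76], [-0.86, 1.69], [-1.03, 1.26], [-2.2, 2.34], [-1.47, 1.5], [-3.14, 3.14]. Speed limits (rad/s): [2.57, 2.57, 3.14, 3.14, 3.14, 3.14].

### API

Orientations are given as a unit quaternion [w, x, y, z].
In Python, from workcell import env gives the robot as it stands. The module is installed in compiled form; this text tells all that it offers.
- The arm moves only by the shell command python3 -m creep 'ROWS' [FORCE]. ROWS is a JSON object of lists of equal length, an entry for each row: "hand": the finger opening in mm, from 0 to 85.4; "delta_pos": the shift along the tool's x, y, z scaled (see below), a list of three; "turn": the turn about the tool's z scaled (see below). In form: {"hand": [hand, ...], "delta_pos": [[dx, dy, dz], ...], "turn": [turn, ...]}. A call has exactly 5 rows; each row shifts and turns the commanded pose from where the row before left it, along the tool's axes as they then stand; what a row does not reach is not made up. The controller multiplies each number of a shift by 0.8 m and each number of a turn by 5 degrees. A row lasts 1/12 s, in which the tool goes at most 41.7 mm and 7.16 degrees, less where a joint would pass 70% of its speed; a pose out of reach is approached as far as the arm can. A call with a number of a shift or a turn outside -1 to 1 is refused whole. A call with a gripper value outside its range is refused whole. The fingers move at their own pace and stop on an object; FORCE is the grip in N (left out, the last holds). Time passes only in rows, so rows that do not move let the fingers close, or fill a call up. It gives the time, the measured TCP pose, the force and the opening at its end, in the units of the state.
- env.get_state(): the state, without advancing time (a new reading comes with each control period).
- env.read_camera(name): name is "scene" or "top" or "wrist"; returns a dict with "pixels" (384x512x3 uint8, red, green, blue), "depth" (384x512 float32, m along the optical axis (not along the pixel's ray), 0 where there is no reading), "fx", "fy", "cx", "cy" (pixels), "origin" and "orientation" of the camera in the world. Camera axes: x right, y down, z forward; pixel columns grow to the right and rows downward; lengths in m; the calibration is good to about 2 mm. A picture is of the moment at which its call begins.
- env.hand_in(): hands the job in, once; it reports no verdict.
Trained networks look in the newest picture that a camera, given by its name, has taken for a name from the list of things; names that differ only in an ending like _2 or _b are one class to them, and where a whole thing is asked for, a point or a joint stands for the part that bears it (a point fixed in the world has none). Each returns a list of dicts, best first, with "score" (0 to 1); they miss things now and then, are a little off and sometimes report something else, mostly with a low value. They report only what shows in the picture. A call takes as long as a camera call.
- env.find_in(camera, target): "location" ([row, column] in pixels, amid what is visible of it).
- env.pinpoint(camera, target): "location" ([row, column] in pixels: a listed point, or the origin of a listed thing).
The state is a dict: "clock": time; "joint_pos": joint angles; "qvel": joint speeds; "tau": joint torques, N m; "tcp_pos": TCP position; "orientation": TCP orientation; "wrist_force": force on the tool from outside, world axes, zero at the start; "ft_torque": the same for the moment, N m; "finger_gap": finger opening in m.
Only numpy, scipy, OpenCV 4.12 (cv2) and the standard library are available. Lean on these libraries where they do the work, as an engineer would, in place of code of your own. Each camera call takes 0.05 s, during which the arm holds its last target.

## Working session

There is one attempt and no reset: what is moved stays moved. The work goes in short steps, Python scripts to look and compute and a shell command to move; the robot and the scene stay as the last step left them, time stands still between calls to the robot, and variables do not carry over. Pictures are saved under pics/ and viewed, and the job is handed in when it is done.

```bash
mkdir -p pics; ls
python3 - <<'E'
from workcell import env
import cv2,json
s=env.get_state(); print(s, env.nose_length)
for n in("scene","top"):
    c=env.read_camera(n); cv2.imwrite(f"pics/{n}0.png",c["pixels"][:,:,::-1])
    print(n,c["fx"],c["fy"],c["cx"],c["cy"],c["origin"],c["orientation"])
    for t in ["phone","stand","rest","laminator","lid_hinge","lid_bar","gas_strut","cup","flux_bottle","spray_can"]:
        r=env.pinpoint(n,t)
        print(t,[(d["location"],round(d["score"],2),[ (k,v) for k,v in d.items() if k not in("location","score")]) for d in r[:2]])
E
```

```text
pics
{'clock': 0.0, 'joint_pos': array([-1.28858340e+00,  3.14008531e-01,  4.49358463e-02,  1.30364048e+00,
        1.03517253e-06,  1.43120637e+00]), 'qvel': array([ 0.00069445, -0.00044705, -0.00028926,  0.00024686,  0.00053852,
       -0.00034155]), 'tau': array([-5.50811801e-04, -4.80625176e+01,  2.98536175e+01,  1.92212075e-02,
       -2.22635149e-04, -6.78161953e-06]), 'tcp_pos': array([ 0.23525644, -0.524091  ,  0.24138663]), 'orientation': array([-9.56019080e-04,  9.77842154e-01,  2.09341356e-01, -6.77720367e-05]), 'wrist_force': array([0.17900375, 0.11005645, 0.45411917]), 'ft_torque': array([-0.05267555, -0.04084995, -0.00654605]), 'finger_gap': 0.08559797207204803} 0.011
scene 465.0551895907255 465.0551895907255 251.1308976499709 193.02297713813962 [ 1.14876498 -0.9362388   0.92218414] [-0.42994771  0.85447762  0.26056855 -0.1308319 ]
phone [([183.7, 301.0], 0.79, []), ([151.0, 311.7], 0.27, [])]
stand [([255.4, 232.7], 0.66, [])]
rest [([240.0, 234.6], 0.52, [])]
laminator [([202.4, 302.6], 0.76, []), ([318.9, 151.3], 0.37, [])]
lid_hinge [([186.1, 328.6], 0.9, [])]
lid_bar [([157.2, 263.7], 0.78, [])]
gas_strut [([196.5, 218.7], 0.71, []), ([138.5, 282.9], 0.65, [])]
cup [([138.9, 282.0], 0.61, [])]
flux_bottle [([315.1, 151.0], 0.76, []), ([186.4, 332.2], 0.36, [])]
spray_can [([149.4, 309.5], 0.85, [])]
top 389.2757832745128 389.2757832745128 256.9357463389691 191.95286909923936 [0.4573379  0.01768652 1.55024145] [ 0.01615496 -0.7033201   0.71004283 -0.03031546]
phone [([171.3, 229.4], 0.86, []), ([193.2, 370.3], 0.43, [])]
stand [([186.4, 295.3], 0.76, []), ([210.5, 138.7], 0.68, [])]
rest [([184.7, 300.0], 0.87, [])]
laminator [([179.8, 219.0], 0.79, [])]
lid_hinge [([145.6, 212.5], 0.93, [])]
lid_bar [([210.0, 218.2], 0.91, [])]
gas_strut [([236.6, 250.7], 0.65, [])]
cup [([242.4, 138.0], 0.65, [])]
flux_bottle [([194.3, 373.0], 0.59, [])]
spray_can [([209.1, 137.1], 0.65, [])]
```

View pics/scene0.png

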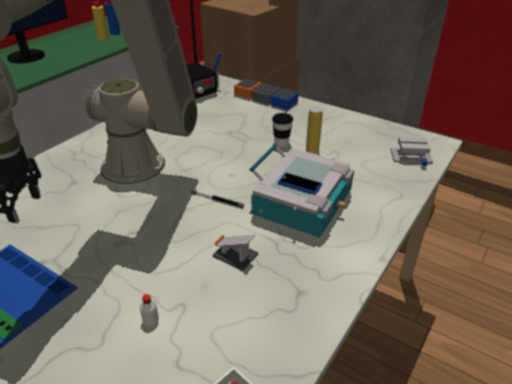

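View pics/top0.png

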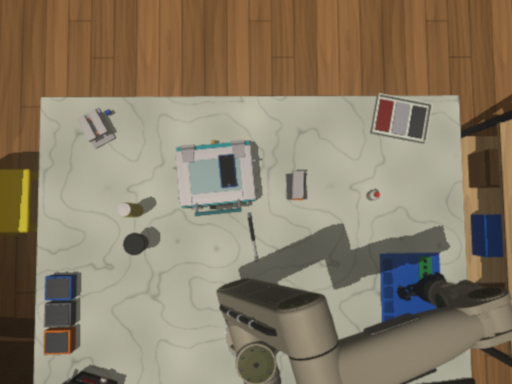

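The scene view shows the laminator at about (300,190) with the phone on its lid, the stand at (235,250) and the strut at (217,198). The top view shows the lid at (215,175), the phone at (229,171), the plate at (297,185) and the bar at (218,210). Next I turn these pixels into positions.

```bash
cat > h.py <<'E'
import numpy as np, cv2
from workcell import env
from scipy.spatial.transform import Rotation as R
def rot(q): return R.from_quat([q[1],q[2],q[3],q[0]])
def cloud(c):
    v,u=np.mgrid[0:384,0:512]; d=c["depth"].astype(float)
    p=np.stack([(u-c["cx"])/c["fx"]*d,(v-c["cy"])/c["fy"]*d,d],-1)
    return p@rot(c["orientation"]).as_matrix().T+np.array(c["origin"])
def ray_at_z(c,rc,z):
    d=rot(c["orientation"]).apply([(rc[1]-c["cx"])/c["fx"],(rc[0]-c["cy"])/c["fy"],1.]); o=np.array(c["origin"])
    return o+d*(z-o[2])/d[2]
E
python3 - <<'E'
from h import *
np.set_printoptions(precision=4,suppress=True)
for n in("top","scene"):
    c=env.read_camera(n); P=cloud(c)
    for t,z in [("phone",.106),("rest",.061),("laminator",0),("lid_hinge",.098),("lid_bar",.134),("stand",0),("gas_strut",0),("cup",0),("flux_bottle",0),("spray_can",0)]:
        r=env.pinpoint(n,t)
        print(n,t,[ (ray_at_z(c,d["location"],z),round(d["score"],2)) for d in r[:2]])
    np.savez(f"{n}.npz",P=P,rgb=c["pixels"])
    rgb=c["pixels"]
    x,y,z=P[...,0],P[...,1],P[...,2]
    # phone: dark or blue on lid
    m=(z>.10)&(z<.13)&(rgb.max(-1)<90)
    k,l,s,ce=cv2.connectedComponentsWithStats(m.astype(np.uint8))
    for i in range(1,k):
        if s[i,4]>60:
            q=P[l==i][:,:2].astype(np.float32); print("dark comp",n,s[i],P[l==i].mean(0),cv2.minAreaRect(q))
    im=rgb[:,:,::-1]
    if n=="top": cv2.imwrite("pics/topcrop.png",cv2.resize(im[120:260,110:390],None,fx=2.8,fy=2.8,interpolation=cv2.INTER_CUBIC))
    else: cv2.imwrite("pics/scenecrop.png",cv2.resize(im[110:290,180:380],None,fx=3.2,fy=3.2,interpolation=cv2.INTER_CUBIC))
E
```

```text
top phone [(array([0.64  , 0.0863, 0.106 ]), 0.74)]
top rest [(array([ 0.569 , -0.1788,  0.061 ]), 0.73)]
top laminator [(array([0.6108, 0.1331, 0.    ]), 0.74)]
top lid_hinge [(array([0.7206, 0.1508, 0.098 ]), 0.81), (array([ 0.5326, -0.4488,  0.098 ]), 0.72)]
top lid_bar [(array([0.4785, 0.1381, 0.134 ]), 0.63)]
top stand [(array([ 0.5753, -0.1721,  0.    ]), 0.65), (array([ 0.5893, -0.1819,  0.    ]), 0.24)]
top gas_strut [(array([0.3847, 0.0165, 0.    ]), 0.59)]
top cup [(array([0.3476, 0.4505, 0.    ]), 0.66)]
top flux_bottle [(array([0.7408, 0.163 , 0.    ]), 0.61), (array([ 0.538 , -0.4791,  0.    ]), 0.44)]
top spray_can [(array([0.4891, 0.4526, 0.    ]), 0.66), (array([ 0.5469, -0.4741,  0.    ]), 0.66)]
dark comp top [219 155  18  32 448] [0.633  0.0966 0.1163] ((0.6326139569282532, 0.09658589959144592), (0.11408659815788269, 0.05380899831652641), 5.84923791885376)
dark comp top [124 233  22  22 365] [0.3676 0.4388 0.111 ] ((0.3672160804271698, 0.4396824538707733), (0.0751136913895607, 0.075626902282238), 17.49099349975586)
scene phone [(array([0.6326, 0.0912, 0.106 ]), 0.5
[... 1005 characters left out ...]
29.896564483642578)
dark comp scene [187  63  17  17  81] [-0.2112  0.6193  0.1015] ((-0.20710676908493042, 0.6190968155860901), (0.06457030028104782, 0.18882982432842255), 45.349239349365234)
dark comp scene [272 113  21  12 189] [0.3712 0.4309 0.1071] ((0.3716195225715637, 0.4333115816116333), (0.07594373822212219, 0.07624266296625137), 69.1832046508789)
dark comp scene [108 134  41  18 331] [ 0.0425 -0.0343  0.1144] ((0.03155798465013504, -0.026004955172538757), (0.13731881976127625, 0.07105182111263275), 49.59047317504883)
dark comp scene [278 173  43  22 495] [0.6323 0.0906 0.1132] ((0.6320388317108154, 0.09575198590755463), (0.11940770596265793, 0.06536385416984558), 6.247842311859131)
```

```bash
python3 - <<'E'
import cv2
E
ls pics
```

```text
scene0.png
scenecrop.png
top0.png
topcrop.png
```

View pics/topcrop.png

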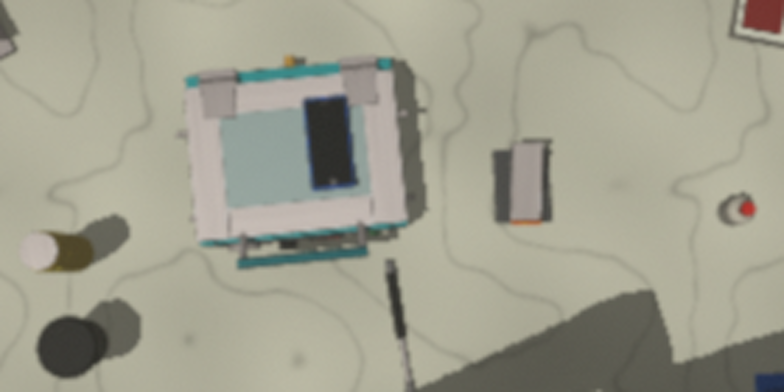

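View pics/scenecrop.png

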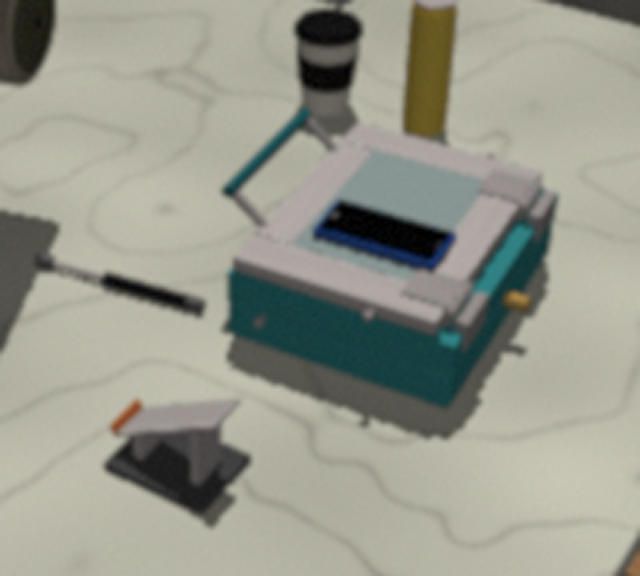

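The top crop shows the phone at (330,142), the plate at (528,182) with the orange lip at (525,221), and the bar from (240,265) to (365,255). Now I fit the plate, the bar and the phone from the point clouds.

Run:
```python
from h import *
np.set_printoptions(precision=4,suppress=True)
for n in("top","scene"):
    D=np.load(n+".npz"); P=D["P"]; rgb=D["rgb"].astype(int); hsv=cv2.cvtColor(D["rgb"],cv2.COLOR_RGB2HSV).astype(int)
    x,y,z=P[...,0],P[...,1],P[...,2]
    reg=(x>.47)&(x<.70)&(y>-.26)&(y<-.10)
    m=reg&(z>.025)&(z<.12)&(hsv[...,1]<60)&(rgb.min(-1)>110)
    q=P[m]; 
    if len(q)>10:
        A=np.c_[q[:,:2],np.ones(len(q))]; w=np.ones(len(q),bool)
        for _ in range(5):
            k=np.linalg.lstsq(A[w],q[w,2],rcond=None)[0]; e=q[:,2]-A@k; w=abs(e)<.005
        print(n,"plate n",len(q),w.sum(),"slope deg",np.degrees(np.arctan(np.hypot(k[0],k[1]))),"up dir deg",np.degrees(np.arctan2(k[1],k[0])),"k",k,"mean",q[w].mean(0))
        rc=cv2.minAreaRect(q[w][:,:2].astype(np.float32)); print(rc,cv2.boxPoints(rc))
        cxy=rc[0]; print("z at centre",k@[*cxy,1])
    m=reg&(hsv[...,0]<20)&(hsv[...,1]>110); q=P[m]; print("lip",len(q),q.mean(0) if len(q) else 0, q.min(0),q.max(0))
    m=(x>.38)&(x<.54)&(y>0)&(y<.27)&(z>.118)&(z<.15)&(hsv[...,0]>75)&(hsv[...,0]<105)&(hsv[...,1]>70); q=P[m]
    print("bar",len(q),q.mean(0)); l=cv2.fitLine(q[:,:2].astype(np.float32),cv2.DIST_HUBER,0,.01,.01).ravel(); print(l,np.degrees(np.arctan2(l[1],l[0])),q.min(0),q.max(0))
    m=(x>.48)&(x<.75)&(y>-.02)&(y<.30)&(z>.095)&(z<.113)&(rgb.min(-1)>90); q=P[m]; rc=cv2.minAreaRect(q[:,:2].astype(np.float32)); print("lid",rc,q[:,2].mean())
    m=(x>.53)&(x<.75)&(y>0)&(y<.2)&(z>.10)&((rgb.max(-1)<90)|((hsv[...,0]>108)&(hsv[...,0]<130)&(hsv[...,1]>110))); 
    k_,lab,s,_=cv2.connectedComponentsWithStats(m.astype(np.uint8)); i=1+s[1:,4].argmax(); q=P[lab==i]; print("phone",len(q),q.mean(0),cv2.minAreaRect(q[:,:2].astype(np.float32)))
```

```text
top plate n 283 239 slope deg 30.11615788053354 up dir deg -0.24146692732845315 k [ 0.5801 -0.0024 -0.2811] mean [ 0.5842 -0.1696  0.0582]
((0.583956241607666, -0.16914209723472595), (0.09669733047485352, 0.04108656942844391), 0.8029734492301941) [[ 0.5353 -0.1493]
 [ 0.5359 -0.1904]
 [ 0.6326 -0.189 ]
 [ 0.632  -0.1479]]
z at centre 0.05808639650038738
lip 10 [ 0.5279 -0.1712  0.0358] [ 0.5277 -0.1889  0.0313] [ 0.5282 -0.1535  0.0405]
bar 114 [0.4806 0.1314 0.1393]
[ 0.0901 -0.9959  0.4808  0.1273] -84.83036 [0.472  0.0508 0.1317] [0.4892 0.2142 0.1485]
lid ((0.6294407844543457, 0.1454591453075409), (0.23174934089183807, 0.30024170875549316), 3.560898780822754) 0.10521151194127197
phone 450 [0.6327 0.0966 0.1164] ((0.6314582824707031, 0.0964675098657608), (0.11641007661819458, 0.05380899831652641), 5.849237442016602)
scene plate n 248 248 slope deg 30.22072077618338 up dir deg 1.406127657273949 k [ 0.5823  0.0143 -0.2809] mean [ 0.5849 -0.1727  0.0572]
((0.5830931663513184, -0.1734585165977478), (0.10146831721067429, 0.04432806372642517), 0.09092418104410172) [[ 0.5323 -0.1514]
 [ 0.5324 -0.1957]
 [ 0.6339 -0.1955]
 [ 0.6338 -0.1512]]
z at centre 0.056138238424509046
lip 31 [ 0.5248 -0.1712  0.0274] [ 0.497  -0.1948 -0.0064] [ 0.5323 -0.1291  0.0359]
bar 82 [0.483  0.1275 0.1366]
[ 0.0756 -0.9971  0.4836  0.1208] -85.66702 [0.4696 0.0441 0.1314] [0.4936 0.2122 0.1403]
lid ((0.6203379034996033, 0.14280521869659424), (0.24466188251972198, 0.30346933007240295), 4.368437767028809) 0.10289339471832658
phone 524 [0.6347 0.0902 0.1133] ((0.6330105662345886, 0.0958583801984787), (0.12136285752058029, 0.06536385416984558), 6.247842311859131)
```

Estimates used from here, with both cameras agreeing and the hinge matching the networks' value:

| Thing | Position (m) | Yaw |
|---|---|---|
| Phone | (0.632, 0.0965), top 0.117 | ~6° |
| Rest origin | (0.590, -0.171, 0.061) | ~0.5° |
| Bar middle | (0.481, 0.131, 0.134) | ~5° |

Tool yaw 6° would put joint 6 out of range, so I use the half-turned grasp at 186°. I also write a planner that only suggests rows.

```bash
cat >> h.py <<'E'
def yaw(): 
    m=rot(env.get_state()["orientation"]).as_matrix(); return np.degrees(np.arctan2(m[1,0],m[0,0]))
def plan(p,yw,n,p0=None,y0=None,tmax=5.0):
    """suggest n rows from current pose to p, yaw yw deg (tool down). """
    s=env.get_state(); p0=np.array(s["tcp_pos"]) if p0 is None else np.array(p0,float); y0=yaw() if y0 is None else y0
    p=np.array(p,float); y=y0; q=p0.copy()
    for i in range(n):
        d=(p-q)/(n-i); c,sn=np.cos(np.radians(y)),np.sin(np.radians(y))
        X=np.array([c,sn,0]);Y=np.array([sn,-c,0]);Z=np.array([0,0,-1.])
        v=np.round(np.array([X@d,Y@d,Z@d])/.8,3); t=np.round(np.clip(-(yw-y)/5,-tmax/5,tmax/5),2)
        q=q+.8*(X*v[0]+Y*v[1]+Z*v[2]); y-=5*t
        print(list(v),t,"->",q.round(4),round(y,2))
def st():
    s=env.get_state(); print(round(s["clock"],2),s["tcp_pos"].round(4),"yaw",round(yaw(),2),"F",s["wrist_force"].round(2),"T",s["ft_torque"].round(2),"gap",round(s["finger_gap"]*1e3,1),"q",s["joint_pos"].round(2))
E
python3 -c "
from h import *
st(); plan([.632,.0965,.24],186,20)"
```

```text
2.2 [ 0.2354 -0.5246  0.2423] yaw 24.17 F [ 0.17 -0.46 -0.3 ] T [0.04 0.03 0.01] gap 85.2 q [-1.29  0.31  0.05  1.3   0.    1.43]
[np.float64(0.039), np.float64(-0.025), np.float64(0.0)] -1.0 -> [ 0.2557 -0.4936  0.2423] 29.17
[np.float64(0.041), np.float64(-0.022), np.float64(0.0)] -1.0 -> [ 0.2757 -0.4623  0.2423] 34.17
[np.float64(0.042), np.float64(-0.018), np.float64(0.0)] -1.0 -> [ 0.2955 -0.4315  0.2423] 39.17
[np.float64(0.044), np.float64(-0.014), np.float64(0.0)] -1.0 -> [ 0.3157 -0.4006  0.2423] 44.17
[np.float64(0.045), np.float64(-0.011), np.float64(0.0)] -1.0 -> [ 0.3354 -0.3692  0.2423] 49.17
[np.float64(0.046), np.float64(-0.007), np.float64(0.0)] -1.0 -> [ 0.3552 -0.3377  0.2423] 54.17
[np.float64(0.046), np.float64(-0.003), np.float64(0.0)] -1.0 -> [ 0.3748 -0.3064  0.2423] 59.17
[np.float64(0.046), np.float64(0.001), np.float64(0.0)] -1.0 -> [ 0.3943 -0.2752  0.2423] 64.17
[np.float64(0.046), np.float64(0.005), np.float64(0.0)] -1.0 -> [ 0.414  -0.2439  0.2423] 69.17
[np.float64(0.045), np.float64(0.009), np.float64(0.0)] -1.0 -> [ 0.4335 -0.2128  0.2423] 74.17
[np
[... 255 characters left out ...]
0.493  -0.1196  0.2423] 89.17
[np.float64(0.039), np.float64(0.024), np.float64(0.0)] -1.0 -> [ 0.5126 -0.0887  0.2423] 94.17
[np.float64(0.037), np.float64(0.028), np.float64(0.0)] -1.0 -> [ 0.5328 -0.0575  0.2423] 99.17
[np.float64(0.034), np.float64(0.031), np.float64(0.001)] -1.0 -> [ 0.553  -0.0267  0.2415] 104.17
[np.float64(0.031), np.float64(0.033), np.float64(0.0)] -1.0 -> [0.5725 0.0038 0.2415] 109.17
[np.float64(0.028), np.float64(0.036), np.float64(0.001)] -1.0 -> [0.5924 0.0344 0.2407] 114.17
[np.float64(0.025), np.float64(0.038), np.float64(0.0)] -1.0 -> [0.6119 0.0651 0.2407] 119.17
[np.float64(0.022), np.float64(0.041), np.float64(0.001)] -1.0 -> [0.632  0.0965 0.2399] 124.17
```

```bash
python3 -m creep '{"hand":[85,85,85,85,85],"delta_pos":[[0.039,-0.025,0],[0.041,-0.022,0],[0.042,-0.018,0],[0.044,-0.014,0],[0.045,-0.011,0]],"turn":[-1,-1,-1,-1,-1]}'
python3 -m creep '{"hand":[85,85,85,85,85],"delta_pos":[[0.046,-0.007,0],[0.046,-0.003,0],[0.046,0.001,0],[0.046,0.005,0],[0.045,0.009,0]],"turn":[-1,-1,-1,-1,-1]}'
python3 -c "
from h import *
st(); plan([.632,.0965,.24],186,10)"
```

```text
clock: 2.62
tcp_pos: [0.336, -0.3679, 0.2424]
orientation: [0.0, 0.909, 0.418, 0.0]
wrist_force: [1.3, 0.5, -0.3]
finger_gap: 0.0853
clock: 3.03
tcp_pos: [0.4342, -0.2111, 0.2426]
orientation: [0.0, 0.797, 0.605, 0.0]
wrist_force: [0.6, -1.2, -0.7]
finger_gap: 0.0851
3.03 [ 0.4342 -0.2111  0.2426] yaw 74.4 F [ 0.6  -1.18 -0.68] T [-0.01 -0.05  0.05] gap 85.1 q [-0.62  0.13 -0.18  1.25 -0.    1.22]
[np.float64(0.044), np.float64(0.013), np.float64(0.0)] -1.0 -> [ 0.4537 -0.18    0.2426] 79.4
[np.float64(0.042), np.float64(0.017), np.float64(0.0)] -1.0 -> [ 0.4732 -0.1495  0.2426] 84.4
[np.float64(0.041), np.float64(0.021), np.float64(0.0)] -1.0 -> [ 0.4931 -0.1185  0.2426] 89.4
[np.float64(0.039), np.float64(0.024), np.float64(0.0)] -1.0 -> [ 0.5127 -0.0875  0.2426] 94.4
[np.float64(0.036), np.float64(0.028), np.float64(0.001)] -1.0 -> [ 0.5328 -0.0571  0.2418] 99.4
[np.float64(0.034), np.float64(0.031), np.float64(0.0)] -1.0 -> [ 0.5528 -0.0262  0.2418] 104.4
[np.float64(0.031), np.float64(0.034), np.float64(0.001)] -1.0 -> [0.573  0.0046 0.241 ] 109.4
[np.float64(0.028), np.float64(0.036), np.float64(0.0)] -1.0 -> [0.5927 0.0353 0.241 ] 114.4
[np.float64(0.025), np.float64(0.038), np.float64(0.001)] -1.0 -> [0.6121 0.0661 0.2402] 119.4
[np.float64(0.021), np.float64(0.04), np.float64(0.0)] -1.0 -> [0.6318 0.0964 0.2402] 124.4
```

```bash
python3 -m creep '{"hand":[85,85,85,85,85],"delta_pos":[[0.044,0.013,0],[0.042,0.017,0],[0.041,0.021,0],[0.039,0.024,0],[0.036,0.028,0]],"turn":[-1,-1,-1,-1,-1]}' >/dev/null
python3 -m creep '{"hand":[85,85,85,85,85],"delta_pos":[[0.034,0.031,0],[0.031,0.034,0],[0.028,0.036,0.001],[0.025,0.038,0.001],[0.021,0.040,0.001]],"turn":[-1,-1,-1,-1,-1]}' >/dev/null
python3 -m creep '{"hand":[85,85,85,85,85],"delta_pos":[[0,0,0],[0,0,0],[0,0,0],[0,0,0],[0,0,0]],"turn":[-1,-1,-1,-1,-1]}' >/dev/null
python3 -m creep '{"hand":[85,85,85,85,85],"delta_pos":[[0,0,0],[0,0,0],[0,0,0],[0,0,0],[0,0,0]],"turn":[-1,-1,-1,-1,-1]}'>/dev/null
python3 -m creep '{"hand":[85,85,85,85,85],"delta_pos":[[0,0,0],[0,0,0],[0,0,0],[0,0,0],[0,0,0]],"turn":[-1,-1,-0.3,0,0]}'
python3 - <<'E'
from h import *
st(); c=env.read_camera("wrist"); P=cloud(c); rgb=c["pixels"]
cv2.imwrite("pics/w1.png",rgb[:,:,::-1])
hsv=cv2.cvtColor(rgb,cv2.COLOR_RGB2HSV).astype(int); z=P[...,2]
m=(z>.100)&(z<.125)&((rgb.max(-1)<80)|((hsv[...,0]>105)&(hsv[...,0]<130)&(hsv[...,1]>110)))
k,l,s,_=cv2.connectedComponentsWithStats(m.astype(np.uint8)); i=1+s[1:,4].argmax(); q=P[l==i]
print("phone",s[i],q.mean(0).round(4),cv2.minAreaRect(q[:,:2].astype(np.float32)))
E
```

```text
clock: 5.12
tcp_pos: [0.6323, 0.0939, 0.2398]
orientation: [-0.0, -0.049, 0.999, -0.0]
wrist_force: [-0.9, -0.0, 0.3]
finger_gap: 0.0849
5.12 [0.6323 0.0939 0.2398] yaw -174.39 F [-0.92 -0.02  0.31] T [0.01 0.01 0.04] gap 84.9 q [ 0.02  0.44  0.23  1.36 -0.   -0.08]
phone [ 227  120   64  121 7062] [0.6261 0.0963 0.1172] ((0.6300498247146606, 0.09727507829666138), (0.12163816392421722, 0.059377603232860565), 5.8204803466796875)
```

View pics/w1.png

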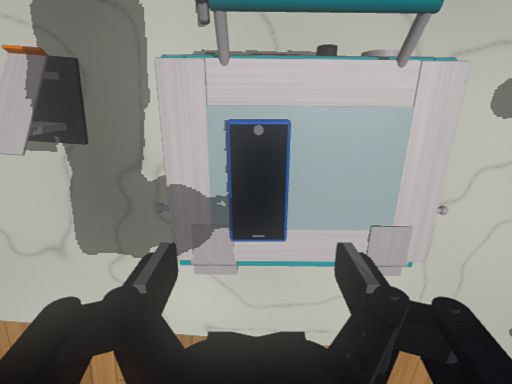

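The wrist view shows the phone squarely below the fingers at (260,180). Its centre is about (0.631, 0.097) at 5.8°, which agrees with the top view. I go down with the jaws open.

```bash
python3 -c "
from h import *
plan([.634,.097,.140],185.8,5)"
```

```text
[np.float64(-0.0), np.float64(0.001), np.float64(0.025)] -1.0 -> [0.6323 0.0948 0.2198] -169.39
[np.float64(-0.001), np.float64(0.001), np.float64(0.025)] -1.0 -> [0.6329 0.0957 0.1998] -164.39
[np.float64(-0.001), np.float64(0.0), np.float64(0.025)] -1.0 -> [0.6337 0.0959 0.1798] -159.39
[np.float64(-0.0), np.float64(0.001), np.float64(0.025)] -1.0 -> [0.6334 0.0967 0.1598] -154.39
[np.float64(-0.001), np.float64(0.0), np.float64(0.025)] -1.0 -> [0.6341 0.097  0.1398] -149.39
```

```bash
python3 -m creep '{"hand":[85,85,85,85,85],"delta_pos":[[0,0.001,0.025],[-0.001,0.001,0.025],[-0.001,0,0.025],[0,0.001,0.025],[-0.001,0,0.025]],"turn":[0,0,0,0,0]}'
python3 -m creep '{"hand":[85,85,85,72,66],"delta_pos":[[0,0,0.010],[0,0,0.010],[0,0,0.010],[0,0,0],[0,0,0]],"turn":[0,0,0,0,0]}' 20
python3 -c "
from h import *
st()"
```

```text
clock: 5.58
tcp_pos: [0.6344, 0.0967, 0.1391]
orientation: [0.0, -0.049, 0.999, -0.0]
wrist_force: [0.2, 0.5, 0.2]
finger_gap: 0.0852
clock: 6.0
tcp_pos: [0.6347, 0.0966, 0.1162]
orientation: [0.0, -0.049, 0.999, -0.0]
wrist_force: [-0.5, 0.8, -0.2]
finger_gap: 0.0662
6.0 [0.6347 0.0966 0.1162] yaw -174.34 F [-0.49  0.79 -0.18] T [0.04 0.03 0.01] gap 66.2 q [ 0.03  0.5   0.01  1.08 -0.   -0.07]
```

Run:
```python
from h import *
c=env.read_camera("wrist"); P=cloud(c); rgb=c["pixels"]
cv2.imwrite("pics/w2.png",rgb[:,:,::-1]); 
z=P[...,2]
# lowest dark finger points near tips
s=env.get_state()["tcp_pos"]
q=P.reshape(-1,3); col=rgb.reshape(-1,3)
for sg in(1,-1):
    m=(abs(q[:,0]-s[0])<.03)&(q[:,2]<.16)&(sg*(q[:,1]-s[1])>.034)&(sg*(q[:,1]-s[1])<.06)&(q[:,2]>.108)&(col.max(1)<100)
    print(sg,m.sum(), np.percentile(q[m,2],[0,1,5]) if m.any() else 0)
```

```text
1 1353 [0.1116971 0.1161953 0.1222502]
-1 1431 [0.11533902 0.11779226 0.12176974]
```

View pics/w2.png

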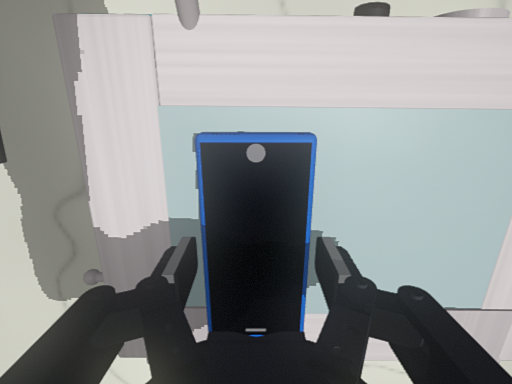

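The wrist view shows the fingers straddling the phone, with tips at about z 0.112–0.115. I go 4 mm lower and close at 20 N.

```bash
python3 -m creep '{"hand":[66,64,60,56,50],"delta_pos":[[0,0,0.003],[0,0,0.002],[0,0,0],[0,0,0],[0,0,0]],"turn":[0,0,0,0,0]}' 20
python3 -m creep '{"hand":[50,50,50,50,50],"delta_pos":[[0,0,0],[0,0,0],[0,0,-0.003],[0,0,-0.005],[0,0,-0.008]],"turn":[0,0,0,0,0]}' 20
python3 -c "
from h import *
st()"
```

```text
clock: 6.47
tcp_pos: [0.6348, 0.0965, 0.1124]
orientation: [0.0, -0.049, 0.999, -0.0]
wrist_force: [-0.4, 0.5, 1.7]
finger_gap: 0.0585
clock: 6.88
tcp_pos: [0.6336, 0.0966, 0.1239]
orientation: [-0.001, -0.049, 0.999, -0.0]
wrist_force: [0.2, 0.4, -2.0]
finger_gap: 0.0585
6.88 [0.6336 0.0966 0.1239] yaw -174.33 F [ 0.21  0.41 -1.98] T [ 0.04  0.04 -0.07] gap 58.5 q [ 0.03  0.5   0.03  1.1  -0.   -0.07]
```

The phone is held at 58.5 mm, with its underside about 6 mm below the TCP. I carry it over the stand, 6 mm upslope of the final place.

```bash
python3 -c "
from h import *
plan([.595,-.171,.16],-179.5,12)"
```

```text
[np.float64(0.007), np.float64(-0.027), np.float64(-0.004)] 1.0 -> [0.6302 0.0745 0.1271] -179.33
[np.float64(0.004), np.float64(-0.028), np.float64(-0.004)] 0.03 -> [0.6273 0.0521 0.1303] -179.48
[np.float64(0.004), np.float64(-0.028), np.float64(-0.004)] 0.0 -> [0.6243 0.0297 0.1335] -179.48
[np.float64(0.004), np.float64(-0.028), np.float64(-0.004)] 0.0 -> [0.6213 0.0072 0.1367] -179.48
[np.float64(0.004), np.float64(-0.028), np.float64(-0.004)] 0.0 -> [ 0.6183 -0.0152  0.1399] -179.48
[np.float64(0.004), np.float64(-0.028), np.float64(-0.004)] 0.0 -> [ 0.6153 -0.0376  0.1431] -179.48
[np.float64(0.004), np.float64(-0.028), np.float64(-0.004)] 0.0 -> [ 0.6123 -0.0601  0.1463] -179.48
[np.float64(0.005), np.float64(-0.028), np.float64(-0.003)] 0.0 -> [ 0.6085 -0.0825  0.1487] -179.48
[np.float64(0.004), np.float64(-0.028), np.float64(-0.004)] 0.0 -> [ 0.6055 -0.1049  0.1519] -179.48
[np.float64(0.005), np.float64(-0.027), np.float64(-0.003)] 0.0 -> [ 0.6017 -0.1265  0.1543] -179.48
[np.float64(0.004), np.float64(-0.028), np.float64(-0.004)] 0.0 -> [ 0.5987 -0.149   0.1575] -179.48
[np.float64(0.005), np.float64(-0.027), np.float64(-0.003)] 0.0 -> [ 0.5949 -0.1706  0.1599] -179.48
```

```bash
python3 -m creep '{"hand":[50,50,50,50,50],"delta_pos":[[0,0,-0.015],[0,0,-0.015],[0,0,-0.012],[0.004,-0.010,-0.003],[0.004,-0.020,0]],"turn":[0.2,0.3,0.3,0.24,0]}' 20
python3 -m creep '{"hand":[50,50,50,50,50],"delta_pos":[[0.004,-0.030,0],[0.004,-0.035,0],[0.004,-0.035,0],[0.004,-0.035,0],[0.004,-0.035,0]],"turn":[0,0,0,0,0]}'
python3 -m creep '{"hand":[50,50,50,50,50],"delta_pos":[[0.004,-0.035,0],[0.004,-0.035,0],[0.004,-0.030,0],[0.004,-0.020,0],[0.004,-0.014,0]],"turn":[0,0,0,0,0]}'
python3 -m creep '{"hand":[50,50,50,50,50],"delta_pos":[[0,0,0],[0,0,0],[0,0,0],[0,0,0],[0,0,0]],"turn":[0,0,0,0,0]}'
python3 - <<'E'
from h import *
st(); c=env.read_camera("wrist");cv2.imwrite("pics/w3.png",c["pixels"][:,:,::-1])
c=env.read_camera("scene");cv2.imwrite("pics/s3.png",cv2.resize(c["pixels"][110:290,150:380,::-1],None,fx=3,fy=3,interpolation=cv2.INTER_CUBIC))
plan([.595,-.171,.104],-179.5,5)
E
```

```text
clock: 7.3
tcp_pos: [0.6289, 0.0733, 0.1618]
orientation: [0.001, -0.005, 1.0, 0.0]
wrist_force: [-0.5, 0.1, -2.4]
finger_gap: 0.0581
clock: 7.72
tcp_pos: [0.6127, -0.0652, 0.1604]
orientation: [-0.0, -0.004, 1.0, -0.0]
wrist_force: [0.3, 0.6, -1.3]
finger_gap: 0.0588
clock: 8.13
tcp_pos: [0.5976, -0.1734, 0.1603]
orientation: [-0.0, -0.003, 1.0, -0.0]
wrist_force: [0.2, 0.1, -1.4]
finger_gap: 0.0582
clock: 8.55
tcp_pos: [0.5986, -0.1698, 0.1608]
orientation: [0.0, -0.005, 1.0, 0.0]
wrist_force: [-0.4, 0.0, -1.4]
finger_gap: 0.0585
8.55 [ 0.5986 -0.1698  0.1608] yaw -179.44 F [-0.36  0.02 -1.44] T [ 0.02 -0.03  0.02] gap 58.5 q [-0.41  0.44  0.03  1.16  0.   -0.42]
[np.float64(0.001), np.float64(-0.0), np.float64(0.014)] 0.01 -> [ 0.5978 -0.1701  0.1495] -179.5
[np.float64(0.001), np.float64(-0.0), np.float64(0.014)] -0.0 -> [ 0.597  -0.1701  0.1383] -179.5
[np.float64(0.001), np.float64(-0.0), np.float64(0.014)] -0.0 -> [ 0.5962 -0.1701  0.1271] -179.5
[np.float64(0.001), np.float64(-0.001), np.float64(0.014)] -0.0 -> [ 0.5954 -0.1709  0.1159] -179.5
[np.float64(0.001), np.float64(-0.0), np.float64(0.015)] -0.0 -> [ 0.5946 -0.1709  0.1039] -179.5
```

View pics/w3.png

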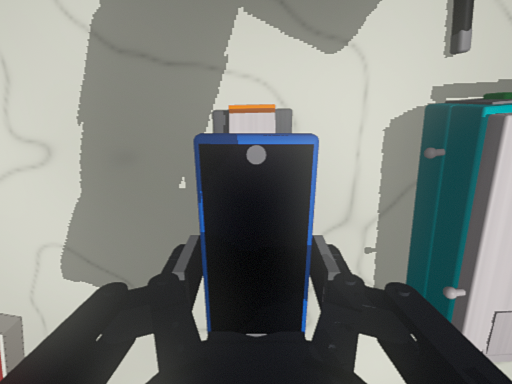

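View pics/s3.png

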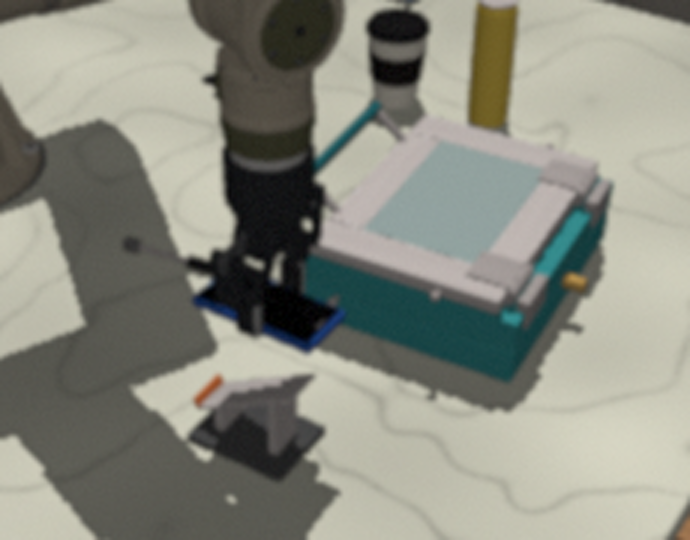

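The wrist view shows the phone (column 256) lined up with the plate (columns 229–275), with the lip just ahead at row 107. The scene view shows the phone held level above the stand. I lower it until it touches.

```bash
python3 -m creep '{"hand":[50,50,50,50,50],"delta_pos":[[0.001,-0.001,0.014],[0.001,-0.001,0.014],[0,0,0.014],[0,0,0.014],[0,0,0.012]],"turn":[0,0,0,0,0]}' 20
python3 -m creep '{"hand":[50,50,50,50,50],"delta_pos":[[0,0,0.002],[0,0,0.003],[0,0,0.003],[0,0,0.003],[0,0,0.003]],"turn":[0,0,0,0,0]}'
python3 -c "
from h import *
st()"
```

```text
clock: 9.07
tcp_pos: [0.5966, -0.1722, 0.105]
orientation: [-0.0, -0.004, 1.0, 0.0]
wrist_force: [0.7, 0.3, -1.1]
finger_gap: 0.0581
clock: 9.48
tcp_pos: [0.5973, -0.1728, 0.0954]
orientation: [0.0, -0.004, 1.0, -0.0]
wrist_force: [-0.4, 0.6, -2.1]
finger_gap: 0.0583
9.48 [ 0.5973 -0.1728  0.0954] yaw -179.54 F [-0.41  0.6  -2.13] T [ 0.05 -0.02  0.01] gap 58.3 q [-0.41  0.48 -0.08  1.02 -0.   -0.42]
```

```bash
python3 -m creep '{"hand":[50,50,50,50,50],"delta_pos":[[0,0,0.003],[0,0,0.003],[0,0,0.002],[0,0,0.002],[0,0,0.002]],"turn":[0,0,0,0,0]}' 20
python3 -c "
from h import *
st()"
```

```text
clock: 9.9
tcp_pos: [0.5966, -0.1728, 0.0858]
orientation: [-0.0, -0.004, 1.0, -0.0]
wrist_force: [-3.7, -0.5, 4.7]
finger_gap: 0.0585
9.9 [ 0.5966 -0.1728  0.0858] yaw -179.55 F [-3.68 -0.49  4.66] T [-0.11  0.52  0.02] gap 58.5 q [-0.41  0.49 -0.09  1.   -0.   -0.42]
```

```bash
python3 -m creep '{"hand":[50,50,50,50,50],"delta_pos":[[0,0,0.002],[0,0,0.002],[0,0,0.001],[0,0,0],[0,0,0]],"turn":[0,0,0,0,0]}' 20
python3 - <<'E'
from h import *
st(); c=env.read_camera("wrist");cv2.imwrite("pics/w4.png",c["pixels"][:,:,::-1])
P=cloud(c); rgb=c["pixels"]; x,y,z=P[...,0],P[...,1],P[...,2]
m=(z>.03)&(z<.15)&(abs(y+.172)<.02)&(x>.5)&(x<.61)&(rgb.max(-1)<60); q=P[m]; k=np.polyfit(q[:,0],q[:,2],1); print("tilt",len(q),np.degrees(np.arctan(k[0])),q[:,0].min(),q[:,0].max())
c=env.read_camera("scene");cv2.imwrite("pics/s4.png",cv2.resize(c["pixels"][150:290,170:330,::-1],None,fx=4,fy=4,interpolation=cv2.INTER_CUBIC))
E
```

```text
clock: 10.32
tcp_pos: [0.5969, -0.1728, 0.0814]
orientation: [-0.0, -0.004, 1.0, -0.0]
wrist_force: [-3.0, -0.3, 3.0]
finger_gap: 0.0586
10.32 [ 0.5969 -0.1728  0.0814] yaw -179.54 F [-3.03 -0.31  2.99] T [-0.24  0.45 -0.09] gap 58.6 q [-0.41  0.49 -0.09  0.99 -0.   -0.42]
tilt 11782 28.616660813663596 0.5376658576070495 0.6099892459784861
```

View pics/s4.png

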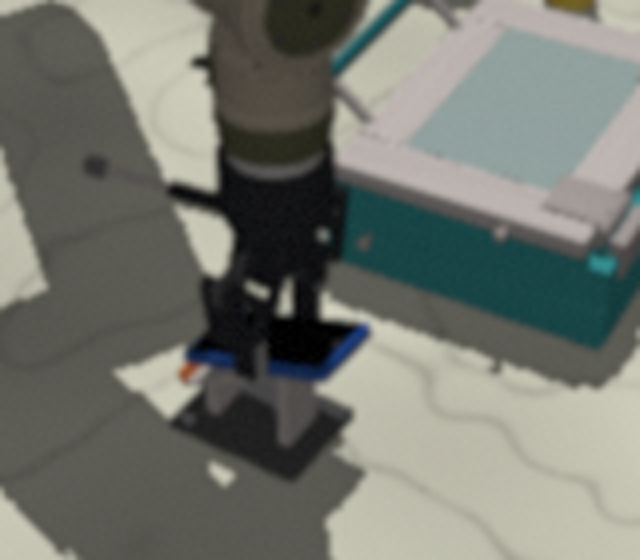

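View pics/w4.png

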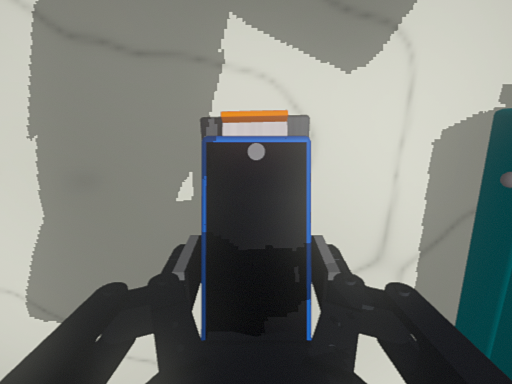

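The scene view shows the phone tilting onto the plate, and the wrist view shows its near edge (row 138) just short of the lip (row 115). I check the tilt more carefully, using only clean pixels.

```bash
cat > tilt.py <<'E'
from h import *
st(); c=env.read_camera("wrist"); P=cloud(c); rgb=c["pixels"]; hsv=cv2.cvtColor(rgb,cv2.COLOR_RGB2HSV).astype(int)
y=P[...,1]
m=np.zeros((384,512),bool); m[160:230,215:298]=1; m&=(rgb.max(-1)<70)
q=P[m]; k=np.polyfit(q[:,0],q[:,2],1); print("screen tilt",np.degrees(np.arctan(k[0])),"z at x=.589",np.polyval(k,.589))
b=(hsv[...,0]>105)&(hsv[...,0]<130)&(hsv[...,1]>120); b[:, :212]=0; b[:,300:]=0; b[200:]=0
o=(hsv[...,0]<22)&(hsv[...,1]>150); o[200:]=0
print("near blue edge", P[b].mean(0).round(4),P[b].min(0).round(4),P[b].max(0).round(4)); print("lip",P[o].mean(0).round(4),P[o].min(0).round(4),P[o].max(0).round(4))
E
python3 tilt.py
```

```text
10.42 [ 0.5969 -0.1727  0.0814] yaw -179.54 F [-2.57 -1.41  2.2 ] T [-0.24  0.43 -0.04] gap 58.7 q [-0.41  0.49 -0.09  0.99 -0.   -0.42]
screen tilt 1.5165757373154158 z at x=.589 0.07764237039613066
near blue edge [ 0.5356 -0.1724  0.0674] [ 0.5152 -0.1958  0.0634] [ 0.5376 -0.1495  0.2131]
lip [ 0.5259 -0.1738  0.0358] [ 0.5152 -0.1941  0.0298] [ 0.5295 -0.1533  0.2131]
```

```bash
python3 -m creep '{"hand":[50,50,50,50,50],"delta_pos":[[0,0,0.002],[0,0,0.002],[0,0,0.002],[0,0,0.002],[0,0,0]],"turn":[0,0,0,0,0]}' 20
sed -i 's/^q=P\[m\]; k/q=P[m]; q=q[(q[:,2]>.03)\&(q[:,2]<.11)\&(q[:,0]>.53)\&(q[:,0]<.6)]; k/' tilt.py; sed -i 's/^b=(/b=(P[...,2]<.11)\&(/; s/^o=(/o=(P[...,2]<.11)\&(/' tilt.py
python3 tilt.py
```

```text
clock: 10.88
tcp_pos: [0.5976, -0.1728, 0.0752]
orientation: [0.001, -0.004, 1.0, -0.0]
wrist_force: [-1.6, -1.1, 4.0]
finger_gap: 0.0584
10.88 [ 0.5976 -0.1728  0.0752] yaw -179.53 F [-1.63 -1.12  3.98] T [-0.2   0.06 -0.09] gap 58.4 q [-0.41  0.5  -0.1   0.97  0.   -0.42]
screen tilt 28.663021920547514 z at x=.589 0.07779008107588017
near blue edge [ 0.5409 -0.1726  0.0509] [ 0.5394 -0.1974  0.0487] [ 0.5421 -0.148   0.0534]
lip [ 0.5258 -0.1744  0.0355] [ 0.5222 -0.194   0.0298] [ 0.5299 -0.1532  0.0391]
```

The tilt is now 28.7°, so the phone is nearly flat with its near edge about 9 mm up from the lip. I slide it down the slope until it meets the lip.

```bash
python3 -m creep '{"hand":[50,50,50,50,50],"delta_pos":[[0.002,0,0.002],[0.002,0,0.001],[0.002,0,0.002],[0.002,0,0.001],[0,0,0]],"turn":[0,0,0,0,0]}' 20
python3 tilt.py
```

```text
clock: 11.35
tcp_pos: [0.5906, -0.1724, 0.0703]
orientation: [0.0, -0.004, 1.0, 0.0]
wrist_force: [-0.7, 0.5, 4.6]
finger_gap: 0.0582
11.35 [ 0.5906 -0.1724  0.0703] yaw -179.52 F [-0.67  0.51  4.64] T [ 0.07 -0.1   0.06] gap 58.2 q [-0.41  0.49 -0.13  0.95  0.   -0.42]
screen tilt 29.88079593998567 z at x=.589 0.07684401271129593
near blue edge [ 0.5345 -0.173   0.0451] [ 0.5331 -0.1973  0.0425] [ 0.5358 -0.1474  0.0473]
lip [ 0.5258 -0.1745  0.0356] [ 0.5223 -0.1943  0.03  ] [ 0.5295 -0.1531  0.0391]
```

```bash
python3 -m creep '{"hand":[50,50,50,50,50],"delta_pos":[[0.002,0,0.001],[0.001,0,0.001],[0.001,0,0],[0,0,0],[0,0,0]],"turn":[0,0,0,0,0]}' 20
python3 tilt.py
```

```text
clock: 11.82
tcp_pos: [0.5869, -0.1725, 0.0683]
orientation: [-0.0, -0.004, 1.0, 0.0]
wrist_force: [-1.3, 0.3, 4.0]
finger_gap: 0.0585
11.82 [ 0.5869 -0.1725  0.0683] yaw -179.53 F [-1.26  0.31  3.95] T [-0.01 -0.03  0.02] gap 58.5 q [-0.42  0.49 -0.14  0.95 -0.   -0.43]
screen tilt 29.79432429307093 z at x=.589 0.07697199064559296
near blue edge [ 0.5309 -0.173   0.0432] [ 0.5294 -0.1974  0.0404] [ 0.5321 -0.1476  0.0461]
lip [ 0.5256 -0.1737  0.0357] [ 0.5223 -0.1944  0.0304] [ 0.5298 -0.1532  0.0391]
```

```bash
python3 -m creep '{"hand":[50,50,50,50,50],"delta_pos":[[0.001,0,0.001],[0.001,0,0],[0.001,0,0.001],[0,0,0],[0,0,0]],"turn":[0,0,0,0,0]}' 20
python3 tilt.py
```

```text
clock: 12.28
tcp_pos: [0.5847, -0.1727, 0.067]
orientation: [-0.0, -0.004, 1.0, 0.0]
wrist_force: [0.0, -0.3, 3.4]
finger_gap: 0.0585
12.28 [ 0.5847 -0.1727  0.067 ] yaw -179.54 F [ 0.01 -0.27  3.43] T [ 0.09 -0.07  0.02] gap 58.5 q [-0.42  0.48 -0.15  0.94 -0.   -0.43]
screen tilt 29.78502556684161 z at x=.589 0.07684573178102805
near blue edge [ 0.5286 -0.1729  0.0416] [ 0.5273 -0.1975  0.0383] [ 0.5299 -0.1477  0.0437]
lip [ 0.5251 -0.1735  0.0363] [ 0.5223 -0.1945  0.0325] [ 0.5284 -0.153   0.0395]
```

```bash
python3 -m creep '{"hand":[50,50,50,50,50],"delta_pos":[[0.001,0,0.001],[0.001,0,0],[0.001,0,0.001],[0,0,0],[0,0,0]],"turn":[0,0,0,0,0]}' 20
python3 - <<'E'
exec(open('tilt.py').read())
cv2.imwrite("pics/w5.png",rgb[:,:,::-1])
E
```

```text
clock: 12.75
tcp_pos: [0.5833, -0.1728, 0.0661]
orientation: [0.001, -0.004, 1.0, -0.0]
wrist_force: [0.6, 1.6, 6.5]
finger_gap: 0.0583
12.75 [ 0.5833 -0.1728  0.0661] yaw -179.51 F [0.63 1.6  6.47] T [ 0.17 -0.22  0.08] gap 58.3 q [-0.42  0.48 -0.15  0.94  0.   -0.43]
screen tilt 29.840112446756116 z at x=.589 0.07684682557830685
near blue edge [ 0.5271 -0.1723  0.0409] [ 0.5257 -0.1977  0.0382] [ 0.5285 -0.1478  0.0431]
lip [ 0.5242 -0.1737  0.0369] [ 0.5223 -0.1946  0.0346] [ 0.5262 -0.1532  0.039 ]
```

View pics/w5.png

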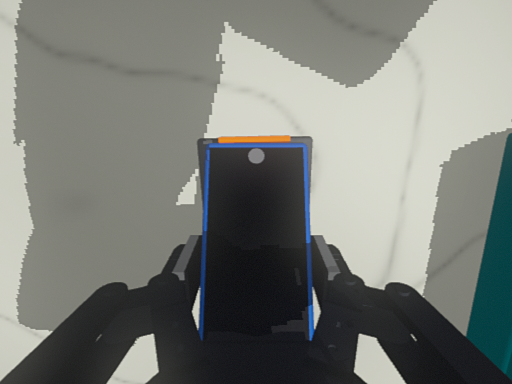

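The near edge (row 146) has reached the lip (rows 136–143), but the force is not clear yet. I push a little further.

```bash
python3 -m creep '{"hand":[50,50,50,50,50],"delta_pos":[[0.001,0,0],[0.001,0,0.001],[0.001,0,0],[0,0,0],[0,0,0]],"turn":[0,0,0,0,0]}' 20
python3 tilt.py
```

```text
clock: 13.22
tcp_pos: [0.5831, -0.1728, 0.0661]
orientation: [0.003, -0.004, 1.0, -0.0]
wrist_force: [6.1, 2.6, 6.1]
finger_gap: 0.0584
13.22 [ 0.5831 -0.1728  0.0661] yaw -179.49 F [6.12 2.57 6.13] T [ 0.47 -1.3  -0.01] gap 58.4 q [-0.42  0.48 -0.16  0.93  0.   -0.43]
screen tilt 29.777810236201365 z at x=.589 0.07681630144721258
near blue edge [ 0.527  -0.1737  0.0408] [ 0.5257 -0.1975  0.0384] [ 0.5284 -0.1479  0.0431]
lip [ 0.5242 -0.1735  0.0368] [ 0.5224 -0.1946  0.0347] [ 0.5263 -0.1531  0.039 ]
```

The phone stopped with Fx at 6 N, so it is against the lip. I relax the push, then open slowly.

```bash
python3 -m creep '{"hand":[50,50,50,57,58],"delta_pos":[[-0.002,0,-0.001],[-0.001,0,-0.001],[0,0,-0.001],[0,0,0],[0,0,0]],"turn":[0,0,0,0,0]}' 20
python3 -m creep '{"hand":[60,63,67,72,76],"delta_pos":[[0,0,0],[0,0,0],[0,0,0],[0,0,0],[0,0,0]],"turn":[0,0,0,0,0]}' 20
python3 -m creep '{"hand":[80,80,80,80,80],"delta_pos":[[0,0,-0.003],[0,0,-0.006],[0,0,-0.015],[0,0,-0.03],[0,0,-0.03]],"turn":[0,0,0,0,0]}' 20
python3 - <<'E'
exec(open('tilt.py').read())
cv2.imwrite("pics/w6.png",rgb[:,:,::-1])
E
```

```text
clock: 13.68
tcp_pos: [0.5828, -0.1728, 0.0668]
orientation: [0.0, -0.004, 1.0, -0.0]
wrist_force: [5.4, -0.1, -0.8]
finger_gap: 0.0586
clock: 14.1
tcp_pos: [0.5818, -0.1727, 0.0668]
orientation: [-0.001, -0.004, 1.0, 0.0]
wrist_force: [0.5, 0.1, -0.3]
finger_gap: 0.076
clock: 14.52
tcp_pos: [0.5816, -0.1724, 0.1346]
orientation: [-0.001, -0.004, 1.0, 0.0]
wrist_force: [0.8, 0.3, 0.1]
finger_gap: 0.08
14.52 [ 0.5816 -0.1724  0.1346] yaw -179.53 F [0.79 0.26 0.14] T [ 0.03 -0.01  0.01] gap 80.0 q [-0.42  0.43 -0.06  1.09 -0.   -0.43]
screen tilt 29.85640615726565 z at x=.589 0.07685421393798175
near blue edge [ 0.5454 -0.1741  0.0506] [ 0.5264 -0.2017  0.0067] [ 0.5957 -0.1342  0.0679]
lip [ 0.5244 -0.1732  0.0368] [ 0.523  -0.1948  0.0058] [ 0.5279 -0.1504  0.0389]
```

View pics/w6.png

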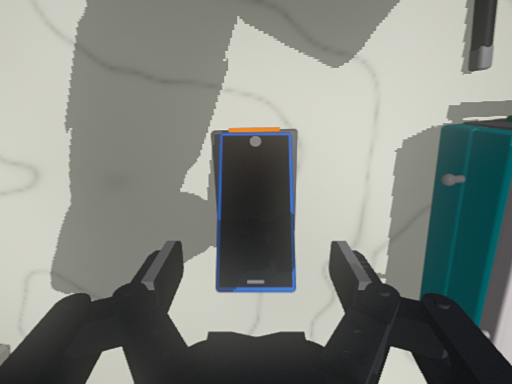

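The phone lies flat at 29.9° against the lip (row 130) and the hand is clear of it. Next is the bar, with the jaws across it (tool yaw 95°).

```bash
python3 -c "
from h import *
s=env.get_state()['tcp_pos']; s[2]=.1346+.08
plan([.482,.131,.23],95,17,p0=s,y0=180.5)"
```

```text
[np.float64(0.007), np.float64(0.022), np.float64(-0.001)] 1.0 -> [ 0.5788 -0.156   0.2154] 175.5
[np.float64(0.009), np.float64(0.022), np.float64(-0.001)] 1.0 -> [ 0.573  -0.1379  0.2162] 170.5
[np.float64(0.011), np.float64(0.021), np.float64(-0.001)] 1.0 -> [ 0.5671 -0.1199  0.217 ] 165.5
[np.float64(0.013), np.float64(0.02), np.float64(-0.001)] 1.0 -> [ 0.561  -0.1018  0.2178] 160.5
[np.float64(0.015), np.float64(0.019), np.float64(-0.001)] 1.0 -> [ 0.5548 -0.0835  0.2186] 155.5
[np.float64(0.016), np.float64(0.017), np.float64(-0.001)] 1.0 -> [ 0.5488 -0.0658  0.2194] 150.5
[np.float64(0.018), np.float64(0.016), np.float64(-0.001)] 1.0 -> [ 0.5425 -0.0476  0.2202] 145.5
[np.float64(0.019), np.float64(0.014), np.float64(-0.001)] 1.0 -> [ 0.5364 -0.0297  0.221 ] 140.5
[np.float64(0.02), np.float64(0.012), np.float64(-0.001)] 1.0 -> [ 0.5301 -0.0121  0.2218] 135.5
[np.float64(0.021), np.float64(0.011), np.float64(-0.001)] 1.0 -> [0.5243 0.0059 0.2226] 130.5
[np.float64(0.022), np.float64(0.009), np.float64(-0.001)] 1.0 -> [0.5183 0.024  0.2234] 125.5
[np.float64(0.023), np.float64(0.007), np.float64(-0.001)] 1.0 -> [0.5122 0.0422 0.2242] 120.5
[np.float64(0.023), np.float64(0.005), np.float64(-0.001)] 1.0 -> [0.5063 0.0601 0.225 ] 115.5
[np.float64(0.023), np.float64(0.003), np.float64(-0.002)] 1.0 -> [0.5006 0.0777 0.2266] 110.5
[np.float64(0.024), np.float64(0.001), np.float64(-0.001)] 1.0 -> [0.4946 0.096  0.2274] 105.5
[np.float64(0.023), np.float64(-0.002), np.float64(-0.002)] 1.0 -> [0.4881 0.1133 0.229 ] 100.5
[np.float64(0.023), np.float64(-0.004), np.float64(-0.001)] 1.0 -> [0.4816 0.1308 0.2298] 95.5
```

```bash
python3 -m creep '{"hand":[80,80,80,80,80],"delta_pos":[[0,0,-0.04],[0,0,-0.04],[0,0,-0.02],[0.007,0.022,-0.001],[0.009,0.022,-0.001]],"turn":[0,0,0,1,1]}' >/dev/null
python3 -m creep '{"hand":[80,70,60,60,60],"delta_pos":[[0.011,0.021,-0.001],[0.013,0.020,-0.001],[0.015,0.019,-0.001],[0.016,0.017,-0.001],[0.018,0.016,-0.001]],"turn":[1,1,1,1,1]}' >/dev/null
python3 -m creep '{"hand":[60,60,60,60,60],"delta_pos":[[0.019,0.014,-0.001],[0.020,0.012,-0.001],[0.021,0.011,-0.001],[0.022,0.009,-0.001],[0.023,0.007,-0.001]],"turn":[1,1,1,1,1]}' >/dev/null
python3 -m creep '{"hand":[60,60,60,60,60],"delta_pos":[[0.023,0.005,-0.001],[0.023,0.003,-0.002],[0.024,0.001,-0.001],[0.023,-0.002,-0.002],[0.023,-0.004,-0.001]],"turn":[1,1,1,1,1.1]}'
python3 -m creep '{"hand":[60,60,60,60,60],"delta_pos":[[0,0,0],[0,0,0],[0,0,0],[0,0,0],[0,0,0]],"turn":[0,0,0,0,0]}' >/dev/null
python3 - <<'E'
from h import *
st()
for n in("wrist","top"):
    c=env.read_camera(n); P=cloud(c); rgb=c["pixels"]; cv2.imwrite(f"pics/{n}7.png",rgb[:,:,::-1])
    hsv=cv2.cvtColor(rgb,cv2.COLOR_RGB2HSV).astype(int); x,y,z=P[...,0],P[...,1],P[...,2]
    m=(x>.42)&(x<.54)&(y>0)&(y<.27)&(z>.120)&(z<.15)&(hsv[...,0]>75)&(hsv[...,0]<105)&(hsv[...,1]>70); q=P[m]
    if len(q)>10:
        l=cv2.fitLine(q[:,:2].astype(np.float32),cv2.DIST_HUBER,0,.01,.01).ravel(); print(n,len(q),q.mean(0),l,np.degrees(np.arctan2(l[1],l[0])),q.min(0),q.max(0),np.percentile(q[:,2],95))
        print("pin",[(ray_at_z(c,d["location"],.134),d["score"]) for d in env.pinpoint(n,"lid_bar")[:1]])
E
```

```text
16.23 [0.5106 0.0423 0.2239] yaw 120.44 F [ 0.12 -0.06 -0.65] T [-0.    0.01  0.01] gap 60.1 q [-0.07  0.2  -0.15  1.22 -0.    0.97]
wrist 3470 [0.4791607  0.12438212 0.13986152] [ 0.08530532 -0.9963549   0.4791607   0.12438212] -85.106415 [0.46764551 0.04644885 0.13385339] [0.49184624 0.19186142 0.14305256] 0.14172950106639035
pin [(array([0.47981934, 0.12982558, 0.134     ]), 0.93)]
top 47 [0.47636416 0.17774921 0.13972787] [ 0.0931263  -0.9956543   0.47636417  0.17774922] -84.65651 [0.47204565 0.14435555 0.13190578] [0.48261118 0.21337069 0.14841584] 0.14481992357949972
pin [(array([0.47409567, 0.12903135, 0.134     ]), 0.64)]out of range; nothing moved
```

View pics/wrist7.png

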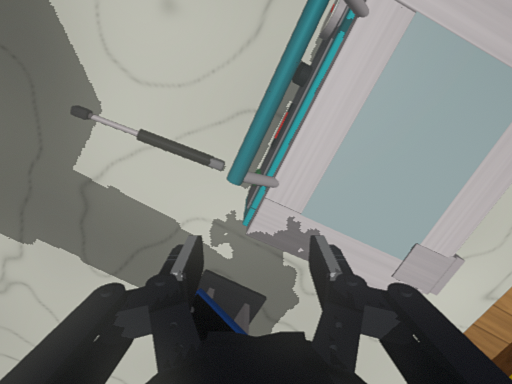

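One call was refused because I typed a turn of 1.1. The wrist view shows the bar clearly: it is at (0.479, 0.13) and its yaw is 4.9°. I continue towards it.

```bash
python3 -c "
from h import *
plan([.4795,.130,.20],94.9,6)"
```

```text
[np.float64(0.019), np.float64(0.004), np.float64(0.005)] 1.0 -> [0.5055 0.0573 0.2198] 115.43
[np.float64(0.019), np.float64(0.002), np.float64(0.005)] 1.0 -> [0.5004 0.0718 0.2158] 110.43
[np.float64(0.019), np.float64(0.0), np.float64(0.005)] 1.0 -> [0.4951 0.086  0.2118] 105.43
[np.float64(0.019), np.float64(-0.001), np.float64(0.005)] 1.0 -> [0.4903 0.1004 0.2078] 100.43
[np.float64(0.019), np.float64(-0.003), np.float64(0.005)] 1.0 -> [0.4851 0.115  0.2038] 95.43
[np.float64(0.019), np.float64(-0.005), np.float64(0.005)] 0.11 -> [0.4797 0.1297 0.1998] 94.88
```

```bash
python3 -m creep '{"hand":[60,60,60,60,60],"delta_pos":[[0.019,0.004,0.005],[0.019,0.002,0.005],[0.019,0,0.005],[0.019,-0.001,0.005],[0.019,-0.003,0.005]],"turn":[1,1,1,1,1]}' >/dev/null
python3 -m creep '{"hand":[60,55,50,50,50],"delta_pos":[[0.019,-0.005,0.005],[0,0,0],[0,0,0.01],[0,0,0],[0,0,0]],"turn":[0.11,0,0,0,0]}'
python3 - <<'E'
from h import *
st()
for n in("wrist",):
    c=env.read_camera(n); P=cloud(c); rgb=c["pixels"]; cv2.imwrite(f"pics/{n}8.png",rgb[:,:,::-1])
    hsv=cv2.cvtColor(rgb,cv2.COLOR_RGB2HSV).astype(int); x,y,z=P[...,0],P[...,1],P[...,2]
    m=(x>.42)&(x<.54)&(y>0)&(y<.27)&(z>.120)&(z<.15)&(hsv[...,0]>75)&(hsv[...,0]<105)&(hsv[...,1]>70); q=P[m]
    l=cv2.fitLine(q[:,:2].astype(np.float32),cv2.DIST_HUBER,0,.01,.01).ravel(); print(n,len(q),q.mean(0),l,np.degrees(np.arctan2(l[1],l[0])),q.min(0),q.max(0),np.percentile(q[:,2],95))
    print("x at y .13",l[2]+(.13-l[3])*l[0]/l[1])
plan([.4795,.130,.126],94.9,6)
E
```

```text
clock: 17.27
tcp_pos: [0.4795, 0.1295, 0.1913]
orientation: [-0.0, 0.676, 0.737, -0.0]
wrist_force: [0.4, -0.7, 1.5]
finger_gap: 0.0501
17.27 [0.4795 0.1295 0.1913] yaw 94.88 F [ 0.38 -0.66  1.48] T [-0.02  0.05  0.04] gap 50.1 q [ 0.1   0.19 -0.25  1.14 -0.    1.59]
wrist 3830 [0.47783138 0.14176312 0.13988744] [ 0.08830613 -0.9960934   0.4778314   0.14176312] -84.93383 [0.46567745 0.04617721 0.13423097] [0.49216345 0.21490753 0.14277508] 0.14162748178000847
x at y .13 0.47887424
[np.float64(0.0), np.float64(-0.0), np.float64(0.014)] -0.01 -> [0.4797 0.1295 0.1805] 94.92
[np.float64(0.0), np.float64(-0.0), np.float64(0.014)] 0.0 -> [0.4797 0.1295 0.1693] 94.92
[np.float64(0.0), np.float64(-0.0), np.float64(0.014)] 0.0 -> [0.4797 0.1295 0.1581] 94.92
[np.float64(0.0), np.float64(-0.0), np.float64(0.013)] 0.0 -> [0.4797 0.1295 0.1477] 94.92
[np.float64(0.0), np.float64(-0.0), np.float64(0.014)] 0.0 -> [0.4797 0.1295 0.1365] 94.92
[np.float64(0.001), np.float64(-0.0), np.float64(0.013)] 0.0 -> [0.4797 0.1303 0.1261] 94.92
```

View pics/wrist8.png

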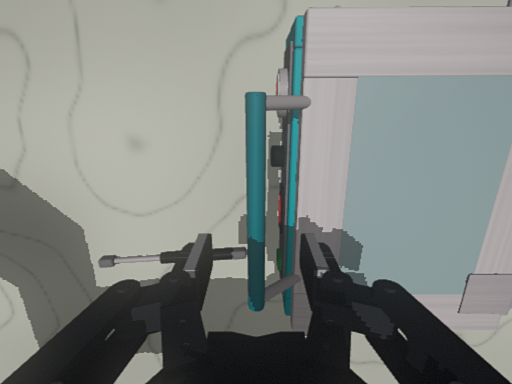

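The wrist view shows the bar at column 256, centred between the fingers. I go down and grip it at 50 N.

```bash
python3 -m creep '{"hand":[50,50,50,50,50],"delta_pos":[[0,0,0.02],[0,0,0.02],[0,0,0.02],[0,0,0.012],[0,0,0.009]],"turn":[0,0,0,0,0]}' 50
python3 -m creep '{"hand":[40,30,20,10,5],"delta_pos":[[0,0,0],[0,0,0],[0,0,0],[0,0,0],[0,0,0]],"turn":[0,0,0,0,0]}' 50
python3 -m creep '{"hand":[5,5,5,5,5],"delta_pos":[[0,0,0],[0,0,0],[0,0,0],[0,0,0],[0,0,0]],"turn":[0,0,0,0,0]}' 50
python3 -c "
from h import *
st()"
```

```text
clock: 17.73
tcp_pos: [0.4793, 0.1296, 0.1261]
orientation: [-0.0, 0.676, 0.737, -0.0]
wrist_force: [-0.4, -0.0, 0.2]
finger_gap: 0.0503
clock: 18.15
tcp_pos: [0.4794, 0.1301, 0.1281]
orientation: [0.0, 0.676, 0.737, -0.0]
wrist_force: [-4.0, -1.6, 5.6]
finger_gap: 0.0121
clock: 18.57
tcp_pos: [0.4794, 0.1301, 0.1281]
orientation: [0.0, 0.676, 0.737, 0.0]
wrist_force: [-3.9, -1.6, 5.6]
finger_gap: 0.012
18.57 [0.4794 0.1301 0.1281] yaw 94.92 F [-3.91 -1.65  5.57] T [-0.22  0.75 -0.02] gap 12.0 q [ 0.1   0.23 -0.36  0.98 -0.    1.59]
```

The gap is 12 mm instead of 14 and the bar pushes up with 5.6 N, so the grip may be off-centre. I look before lifting.

Run:
```python
from h import *
c=env.read_camera("wrist"); cv2.imwrite("pics/w9.png",cv2.resize(c["pixels"][180:384,100:420,::-1],None,fx=2.4,fy=2.4,interpolation=cv2.INTER_CUBIC))
P=cloud(c); s=env.get_state()["tcp_pos"]; q=P.reshape(-1,3); col=c["pixels"].reshape(-1,3)
a=np.radians(4.9); d=q[:,:2]-s[:2]; lx=d@[np.cos(a),np.sin(a)]; ly=d@[-np.sin(a),np.cos(a)]
m=(abs(lx)<.03)&(abs(ly)<.02)&(q[:,2]>.05)&(q[:,2]<.17)&(col.max(1)<130)
for zlo in np.arange(.108,.150,.004):
    k=m&(q[:,2]>=zlo)&(q[:,2]<zlo+.004); print(round(zlo,3),k.sum(),(lx[k].min().round(4),lx[k].max().round(4)) if k.any() else "")
c=env.read_camera("scene");cv2.imwrite("pics/s9.png",cv2.resize(c["pixels"][100:220,200:360,::-1],None,fx=4,fy=4,interpolation=cv2.INTER_CUBIC))
```

```text
0.108 0 
0.112 0 
0.116 0 
0.12 60 (np.float64(-0.0169), np.float64(0.0169))
0.124 141 (np.float64(-0.0193), np.float64(0.0186))
0.128 158 (np.float64(-0.0202), np.float64(0.0189))
0.132 211 (np.float64(-0.0197), np.float64(0.019))
0.136 900 (np.float64(-0.02), np.float64(0.0192))
0.14 1226 (np.float64(-0.0201), np.float64(0.0191))
0.144 302 (np.float64(-0.0201), np.float64(0.0191))
0.148 173 (np.float64(-0.0199), np.float64(0.0192))
```

View pics/w9.png

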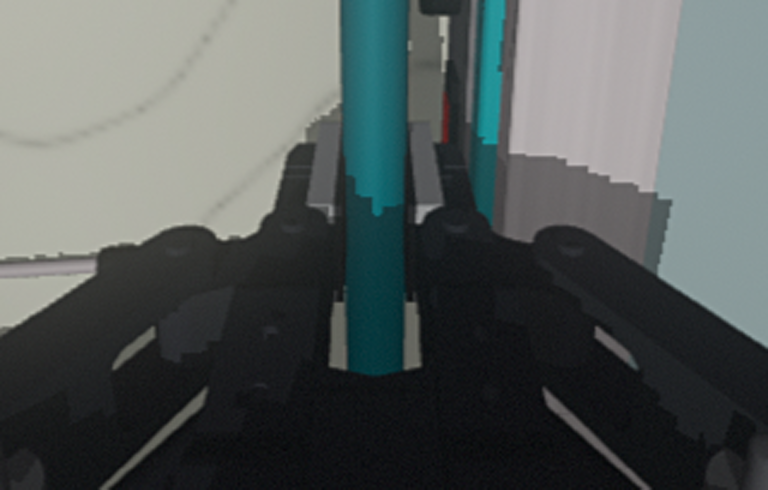

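View pics/s9.png

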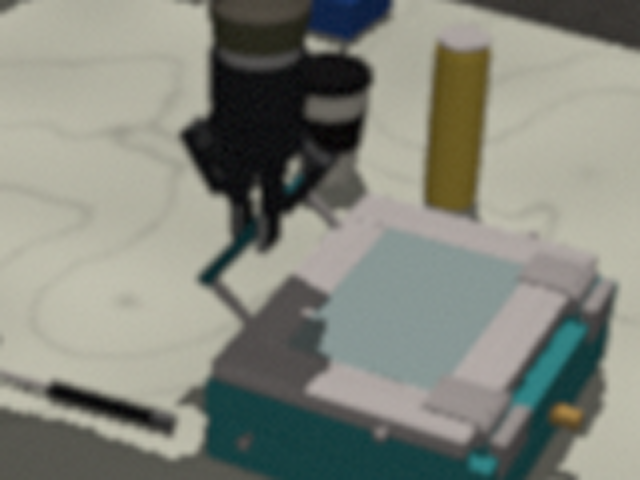

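The tips reach about z 0.120, well below the bar, and the bar lies fully between the pads. The grip is sound and the preload is just closing friction. Now I compute the arc.

Run:
```python
import numpy as np
f=lambda d:np.array([-240*np.cos(np.radians(d))+36*np.sin(np.radians(d)),240*np.sin(np.radians(d))+36*np.cos(np.radians(d))])
D=[0,1,2.5,4.5]+list(np.arange(7.5,60.1,3)); q=f(0)/800
for a in D[1:]:
    t=f(a)/800; d=np.round(t-q,3); q=q+d; print(a,[0,d[0],-d[1]])
```

```text
1 [0, np.float64(0.001), np.float64(-0.005)]
2.5 [0, np.float64(0.001), np.float64(-0.008)]
4.5 [0, np.float64(0.002), np.float64(-0.01)]
7.5 [0, np.float64(0.004), np.float64(-0.016)]
10.5 [0, np.float64(0.005), np.float64(-0.015)]
13.5 [0, np.float64(0.006), np.float64(-0.015)]
16.5 [0, np.float64(0.006), np.float64(-0.014)]
19.5 [0, np.float64(0.007), np.float64(-0.015)]
22.5 [0, np.float64(0.008), np.float64(-0.013)]
25.5 [0, np.float64(0.009), np.float64(-0.014)]
28.5 [0, np.float64(0.009), np.float64(-0.013)]
31.5 [0, np.float64(0.01), np.float64(-0.012)]
34.5 [0, np.float64(0.01), np.float64(-0.012)]
37.5 [0, np.float64(0.011), np.float64(-0.011)]
40.5 [0, np.float64(0.012), np.float64(-0.011)]
43.5 [0, np.float64(0.012), np.float64(-0.01)]
46.5 [0, np.float64(0.013), np.float64(-0.01)]
49.5 [0, np.float64(0.013), np.float64(-0.008)]
52.5 [0, np.float64(0.014), np.float64(-0.008)]
55.5 [0, np.float64(0.014), np.float64(-0.008)]
58.5 [0, np.float64(0.015), np.float64(-0.006)]
```

```bash
python3 -m creep '{"hand":[5,5,5,5,5],"delta_pos":[[0,0.001,-0.006],[0,0.001,-0.010],[0,0.002,-0.010],[0,0.004,-0.016],[0,0,0]],"turn":[0,0,0,0,0]}' 50
python3 -c "
from h import *
st()"
```

```text
clock: 19.08
tcp_pos: [0.4869, 0.1308, 0.1629]
orientation: [0.001, 0.676, 0.737, 0.001]
wrist_force: [0.3, -0.6, -5.6]
finger_gap: 0.0119
19.08 [0.4869 0.1308 0.1629] yaw 94.92 F [ 0.28 -0.57 -5.62] T [-0.18  0.25  0.03] gap 11.9 q [ 0.1   0.22 -0.28  1.07 -0.    1.59]
```

```bash
python3 -m creep '{"hand":[5,5,5,5,5],"delta_pos":[[0,0.005,-0.015],[0,0.006,-0.015],[0,0.006,-0.014],[0,0.007,-0.015],[0,0.008,-0.013]],"turn":[0,0,0,0,0]}' 50
python3 -m creep '{"hand":[5,5,5,5,5],"delta_pos":[[0,0.009,-0.014],[0,0.009,-0.013],[0,0.010,-0.012],[0,0.010,-0.012],[0,0,0]],"turn":[0,0,0,0,0]}' 50
python3 - <<'E'
from h import *
st(); c=env.read_camera("scene");cv2.imwrite("pics/s10.png",cv2.resize(c["pixels"][60:240,180:360,::-1],None,fx=3.2,fy=3.2,interpolation=cv2.INTER_CUBIC))
c=env.read_camera("wrist");cv2.imwrite("pics/w10.png",c["pixels"][:,:,::-1])
E
```

```text
clock: 19.5
tcp_pos: [0.5104, 0.1329, 0.2183]
orientation: [-0.001, 0.676, 0.737, -0.001]
wrist_force: [-1.5, -0.5, -3.9]
finger_gap: 0.012
clock: 19.92
tcp_pos: [0.5408, 0.1356, 0.2607]
orientation: [-0.001, 0.676, 0.737, -0.001]
wrist_force: [-7.0, -1.5, 2.2]
finger_gap: 0.0118
19.92 [0.5408 0.1356 0.2607] yaw 94.93 F [-6.97 -1.46  2.15] T [-0.22  1.69  0.07] gap 11.8 q [0.1  0.28 0.04 1.34 0.   1.59]
```

View pics/s10.png

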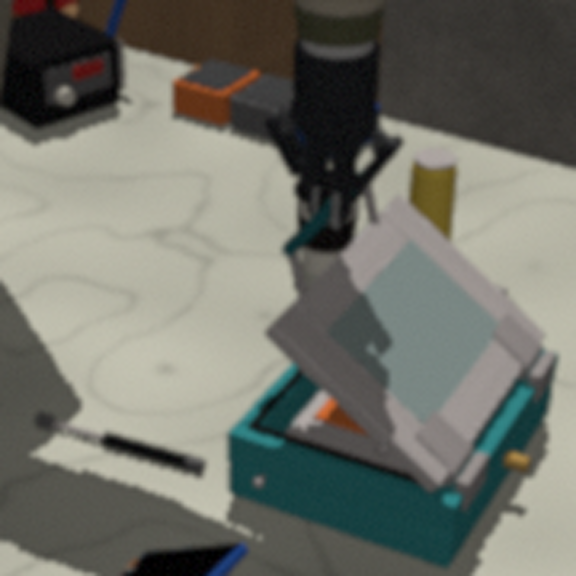

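View pics/w10.png

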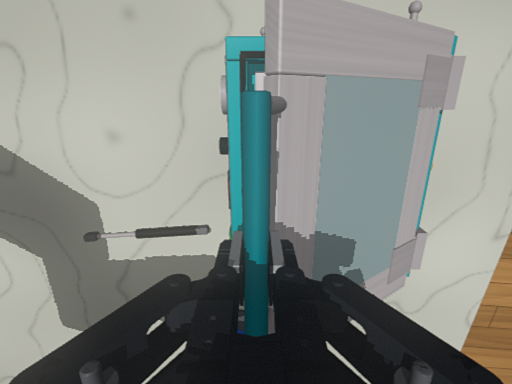

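The lid is at about 37° and the grip holds. I am pushing slightly inward of the true arc (Fx -7 N), so I bias outward and continue.

```bash
python3 -m creep '{"hand":[5,5,5,5,5],"delta_pos":[[0,0.010,-0.013],[0,0.011,-0.012],[0,0.012,-0.010],[0,0.012,-0.010],[0,0,0]],"turn":[0,0,0,0,0]}' 50
cat > ang.py <<'E'
from h import *
st(); c=env.read_camera("scene"); P=cloud(c); rgb=c["pixels"]; hsv=cv2.cvtColor(rgb,cv2.COLOR_RGB2HSV).astype(int)
cv2.imwrite("pics/s_last.png",cv2.resize(rgb[60:260,180:380,::-1],None,fx=3,fy=3,interpolation=cv2.INTER_CUBIC))
a=np.radians(4.9); 
x,y,z=P[...,0],P[...,1],P[...,2]
lx=(x-.720)*np.cos(a)+(y-.151)*np.sin(a); ly=-(x-.720)*np.sin(a)+(y-.151)*np.cos(a)
m=(lx>-.19)&(lx<-.01)&(abs(ly)<.135)&(z>.125)&(z<.32)&(rgb.min(-1)>70)
q=np.c_[lx[m],z[m],ly[m]]; 
rng=np.random.default_rng(0);best=None
for _ in range(400):
    i=rng.choice(len(q),3,replace=False)
    A=np.c_[q[i,0],q[i,2],np.ones(3)]
    if abs(np.linalg.det(A))<1e-7: continue
    k=np.linalg.solve(A,q[i,1]); e=abs(q[:,1]-np.c_[q[:,0],q[:,2],np.ones(len(q))]@k)/np.sqrt(1+k[0]**2+k[1]**2); n=(e<.003).sum()
    if best is None or n>best[0]: best=(n,e<.003)
w=best[1]
X=q[w]-q[w].mean(0); nrm=np.linalg.svd(X,full_matrices=False)[2][2]; nrm*=np.sign(nrm[1])
print("lid plane pts",len(q),w.sum(),"angle",np.degrees(np.arctan2(nrm[0],nrm[1])),"ny",nrm[2])
s=env.get_state()["tcp_pos"]; X=(s[0]-.720)*np.cos(a)+(s[1]-.151)*np.sin(a); Z=s[2]+.008-.098
print("bar rel hinge",X,Z,"r",np.hypot(X,Z),"angle",np.degrees(np.arctan2(Z,-X)-np.arctan2(36,240)))
E
python3 ang.py
```

```text
clock: 20.43
tcp_pos: [0.5786, 0.1389, 0.2955]
orientation: [-0.0, 0.676, 0.737, 0.0]
wrist_force: [-1.8, 1.3, -3.9]
finger_gap: 0.0122
20.43 [0.5786 0.1389 0.2955] yaw 94.92 F [-1.77  1.25 -3.94] T [0.05 0.45 0.03] gap 12.2 q [0.1  0.35 0.22 1.45 0.   1.59]
lid plane pts 2912 2556 angle 46.09284136781404 ny 0.002580175502576068
bar rel hinge -0.14275190551570888 0.20486366961223887 r 0.24969427237195177 angle 46.59990453552526
```

The plane fit gives 46.1° and the bar position gives 46.6°, and forces are low. About 14° remain.

```bash
python3 -m creep '{"hand":[5,5,5,5,5],"delta_pos":[[0,0.012,-0.009],[0,0.013,-0.008],[0,0.014,-0.007],[0,0.013,-0.006],[0,0.008,-0.004]],"turn":[0,0,0,0,0]}' 50
python3 -m creep '{"hand":[5,5,5,5,5],"delta_pos":[[0,0.004,-0.001],[0,0,0],[0,0,0],[0,0,0],[0,0,0]],"turn":[0,0,0,0,0]}' 50
python3 ang.py
```

```text
clock: 20.9
tcp_pos: [0.6246, 0.143, 0.3225]
orientation: [-0.001, 0.676, 0.737, -0.001]
wrist_force: [-2.6, -0.0, -2.3]
finger_gap: 0.012
clock: 21.32
tcp_pos: [0.6271, 0.1432, 0.3235]
orientation: [-0.001, 0.676, 0.737, -0.0]
wrist_force: [-5.3, 0.1, 2.6]
finger_gap: 0.0118
21.32 [0.6271 0.1432 0.3235] yaw 94.94 F [-5.35  0.09  2.64] T [0.05 1.42 0.02] gap 11.8 q [0.1  0.46 0.46 1.57 0.   1.58]
lid plane pts 2483 2242 angle 59.195626804122774 ny 0.004174482312133236
bar rel hinge -0.09327316483454764 0.23344056511063985 r 0.25138492539813834 angle 59.689634601751635
```

View pics/s_last.png

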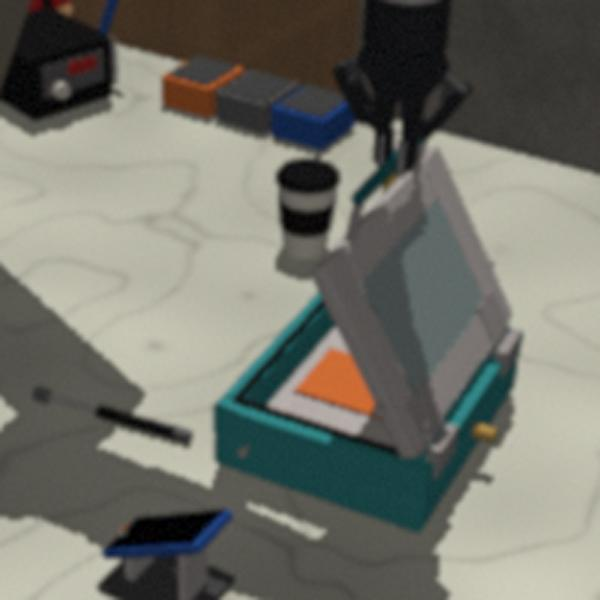

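The scene view shows the lid held nearly at the mark and the phone on the stand. To check for plane-fit bias, I fit the closed lid from the first clouds and then the present lid again with the top camera.

Run:
```python
from h import *
a=np.radians(4.9)
def fit(P,rgb,zl,zh,lo,hi):
    x,y,z=P[...,0],P[...,1],P[...,2]
    lx=(x-.720)*np.cos(a)+(y-.151)*np.sin(a); ly=-(x-.720)*np.sin(a)+(y-.151)*np.cos(a)
    m=(lx>lo)&(lx<hi)&(abs(ly)<.135)&(z>zl)&(z<zh)&(rgb.min(-1)>70); q=np.c_[lx[m],z[m],ly[m]]
    w=np.ones(len(q),bool)
    for _ in range(15):
        c=q[w].mean(0); n=np.linalg.svd(q[w]-c,full_matrices=False)[2][2]; e=abs((q-c)@n); w=e<max(.003,np.percentile(e,70)*.9)
    n*=np.sign(n[1]); return len(q),w.sum(),np.degrees(np.arctan2(n[0],n[1])),np.median(q[w],0), q[w]
for nme in("scene","top"):
    D=np.load(nme+".npz"); print(nme,"closed",fit(D["P"],D["rgb"],.095,.112,-.2,-.03)[:4])
c=env.read_camera("top"); r=fit(cloud(c),c["pixels"],.125,.30,-.14,-.005); print("top now",r[:4])
c=env.read_camera("scene"); r=fit(cloud(c),c["pixels"],.125,.30,-.19,-.01); print("scene now",r[:4])
```

```text
scene closed (2125, np.int64(1898), np.float64(-0.24457822264208418), array([-0.11983396,  0.10276129,  0.01449897]))
top closed (2735, np.int64(1808), np.float64(-0.2089212367778734), array([-0.12386161,  0.10530075,  0.02080798]))
top now (316, np.int64(209), np.float64(56.383005435734766), array([-0.04175363,  0.18750219, -0.04602751]))
scene now (2463, np.int64(2266), np.float64(59.20549014014234), array([-0.05599114,  0.20446757,  0.00410635]))
```

The closed-lid fit reads -0.24°, so the lid is at about 59.4–59.7°. The top view grazes the lid and is unreliable. I make a small final nudge and then check again.

```bash
python3 -m creep '{"hand":[5,5,5,5,5],"delta_pos":[[0,0.002,-0.001],[0,0.001,-0.001],[0,0,0],[0,0,0],[0,0,0]],"turn":[0,0,0,0,0]}' 50
python3 ang.py
python3 -m creep '{"hand":[5,5,5,5,5],"delta_pos":[[0,0,0],[0,0,0],[0,0,0],[0,0,0],[0,0,0]],"turn":[0,0,0,0,0]}' 50
python3 - <<'E'
from h import *
st()
for n in("wrist","top"):
    c=env.read_camera(n);cv2.imwrite(f"pics/{n}_end.png",c["pixels"][:,:,::-1])
c=env.read_camera("scene")
for t in("phone","gas_strut","cup","flux_bottle","spray_can"): print(t,[(ray_at_z(c,d["location"],0.061 if t=="phone" else 0).round(3),round(d["score"],2)) for d in env.pinpoint("scene",t)[:1]])
E
```

```text
clock: 21.88
tcp_pos: [0.6306, 0.1435, 0.3252]
orientation: [0.0, 0.676, 0.737, 0.0]
wrist_force: [-5.5, 1.6, 4.5]
finger_gap: 0.0119
21.88 [0.6306 0.1435 0.3252] yaw 94.93 F [-5.51  1.65  4.47] T [0.26 1.31 0.01] gap 11.9 q [0.1  0.46 0.47 1.58 0.   1.58]
lid plane pts 2408 2180 angle 60.08409011853072 ny 0.00213039671823647
bar rel hinge -0.0896338935084137 0.23520808564143816 r 0.2517083201179249 angle 60.608221898682885
clock: 22.35
tcp_pos: [0.6307, 0.1435, 0.3252]
orientation: [0.0, 0.676, 0.737, 0.0]
wrist_force: [-4.8, 1.5, 4.4]
finger_gap: 0.0119
22.35 [0.6307 0.1435 0.3252] yaw 94.93 F [-4.81  1.5   4.43] T [0.34 1.26 0.05] gap 11.9 q [0.1  0.47 0.47 1.58 0.   1.58]
phone [(array([ 0.589, -0.181,  0.061]), 0.77)]
gas_strut [(array([0.398, 0.   , 0.   ]), 0.58)]
cup [(array([0.366, 0.459, 0.   ]), 0.58)]
flux_bottle []
spray_can []
```

View pics/wrist_end.png

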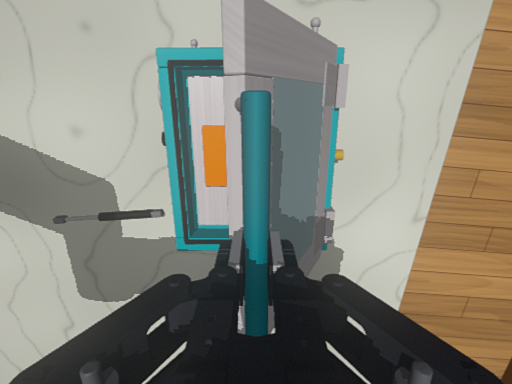

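View pics/s_last.png

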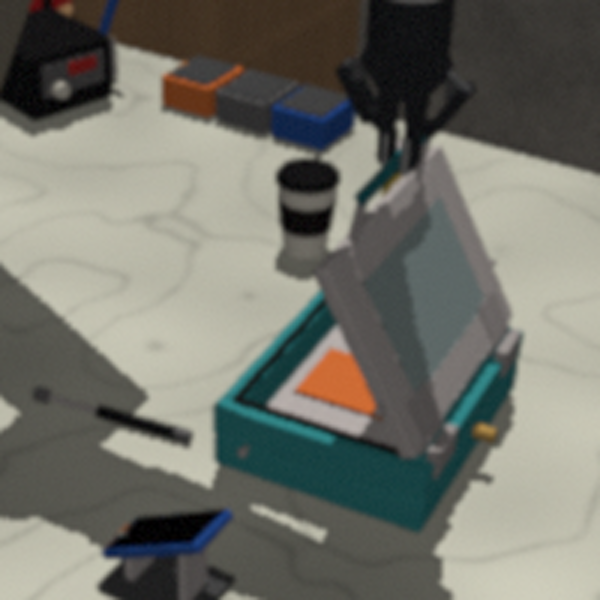

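The lid measures 60.1–60.6° and holds steady, the bar is in the grip, and the phone is on the stand. I take a quick look at the top view for the bystanders.

View pics/top_end.png

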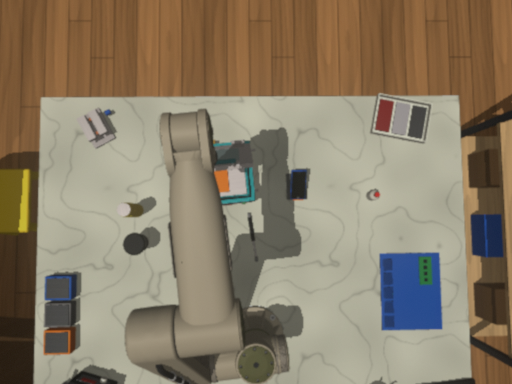

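The top view shows the phone on the stand at (298,184). The can (130,210), cup (135,243), bottle (374,194) and strut (252,236) are where they began.

```bash
python3 -c "
from h import *
env.hand_in(); st()"
```

```text
the job is handed in; nothing more can be done
the job is handed in; nothing more can be done
```

I laid the phone screen up on the stand with its lower end against the lip and let go of it. I then lifted the lid by its bar and handed the job in at about 22.5 s, still gripping the bar with the lid open at about 60°.

**Phone:** on the stand it lay at 29.9°. It stopped on contact with the lip (Fx about 6 N), and it stayed put after I let go.

**Lid angle:** my measures disagree slightly. The scene-camera plane fit gave 60.1°, or about 60.3° after correcting for its closed-lid bias. The bar position gave 60.6°, but that puts the bar about 9 mm too far from the hinge, so I trust it less. A top-view fit taken just before the last small lift read 56.4° from very few points at a grazing angle, and I set it aside.

**Forces and bystanders:** the wrist force stayed under about 10 N in every reading. In the last top picture the strut, cup, bottle and can are where they started. In the last scene picture the networks did not find the bottle or the can, so for those two I relied on the top picture alone.

**Other irregularities:** one move was refused because I typed a turn out of range; nothing moved and I retyped it. The grip on the bar read 12 mm instead of 14, but a picture showed the bar fully between the pads.

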